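Build up the titration place: cork disc, white tile, beaker

ROBOT

A 7-joint arm with a two-finger parallel gripper is mounted at the origin on the work surface. World frame = base frame: x ahead of the robot, y to its left, z up, the work surface at z = 0. Lengths are in m, angles in rad, forces in N, time in s.
With the tool pointing down it reaches from about 0.35 to 0.9 m from the base axis. Payload 19.9 kg.
Tool frame: the origin (TCP) lies at the very end of the fingers, on their centre line; the grasp point (between the pads) lies 19 mm behind it; z points along the fingers, y is the direction in which the jaws open and shut (so a half turn about z gives the same grasp; the last joint's range is limited). The gripper opens to 94 mm and grips with 3 to 60 N. Pads are 16 mm wide; open, the fingers measure 119 mm over their backs; the gripper's body (75 mm by 177 mm) begins 78 mm behind the grasp point.
Start: joints at [-1.375, 0.417, -0.01, 1.614, 0.005, 1.111, -0.053], TCP at [0.147, 0.607, 0.205] pointing down, gripper open.
Joint ranges: [-2.81, 2.81], [-0.39, 2.02], [-1.27, 1.25], [0.06, 2.57], [-1.19, 4.33], [0.19, 2], [-2.82, 2.82]. Speed limits (rad/s): [1.89, 1.89, 2.39, 2.39, 3.01, 3.01, 3.01].

INTERFACE

Orientations are given as a unit quaternion [x, y, z, w].
In Python, from cell import sense, read_camera, finish_job gives the robot as it stands.
- The arm moves only by the tool step_arm, never from a script. Its argument "moves" is one flat list of numbers, 7 for each row, row after row: the turn, a rotation vector about the tool's x, y, z in degrees, then the shift along the tool's x, y, z in mm, then the closure, from -1 (fully open) to 1 (shut). In form: [rx, ry, rz, dx, dy, dz, hand, rx, ry, rz, dx, dy, dz, hand, ...]. A call has 1 to 12 rows; each row is the pose to reach, as a shift and turn from the pose commanded when the call began, along the tool's axes at that moment; what a row does not reach only later rows make up. A row lasts 1/12 s, in which the tool goes at most 41.7 mm and 7.16 degrees, less where a joint would pass 70% of its speed; a pose out of reach is approached as far as the arm can. A call with a gripper value outside its range is refused whole. The fingers move at their own pace and stop on an object; the grip force is fixed at half the most. Time passes only in rows, so rows that repeat a pose let the fingers close. It gives the time, the measured TCP pose, the force and the opening at its end, in the units of the state.
- sense(): the state, without advancing time (a new reading comes with each control period).
- read_camera(name): name is "side" or "top"; returns a dict with "img" (480x640x3 uint8, red, green, blue), "depth" (480x640 float32, m along the optical axis (not along the pixel's ray), 0 where there is no reading), "intrinsics" (3x3 intrinsics, pixels), "world_from_camera" (4x4, takes a point from camera to world coordinates). Camera axes: x right, y down, z forward; pixel columns grow to the right and rows downward; lengths in m; the calibration is good to about 2 mm. A picture is of the moment at which its call begins.
- finish_job(): hands the job in, once; it reports no verdict.
The state is a dict: "t": time; "joint_positions": joint angles; "qvel": joint speeds; "joint_efforts": joint torques, N m; "ee_pos": TCP position; "tool_rot": TCP orientation; "contact_force": force on the tool from outside, world axes, zero at the start; "torque": the same for the moment, N m; "opening": finger opening in m.
Only numpy, scipy, OpenCV 4.12 (cv2) and the standard library are available. Lean on these libraries where they do the work, as an engineer would, in place of code of your own. Each camera call takes 0.05 s, during which the arm holds its last target.

TASK

Get the titration stand ready for the next sample: lay the cork disc flat in the middle of the stirrer plate, the white tile on the cork, and stand the glass beaker, with its stir bar still inside, on the tile, all neatly centred on the plate. Set each one down gently rather than dropping it, keep the beaker upright, don't bump the titration head that hangs over the plate, and leave everything else on the bench where it is.

Things in the scene. Friction and masses are not known exactly. Their poses are not given: they have to be found in the camera images.
- plate_centre (a point): centre of the upper face of the round dark steel plate (126 mm across, top 62 mm above the bench, a white 77 mm circle printed round its centre) of a compact white stirrer. The stirrer's housing is 160 mm wide and 200 mm deep (88 mm in front of this point, 112 mm behind) and 54 mm high, its knob stands 12 mm out of the front. Axes: x points to the back of the stirrer, z up. Fixed to the bench.
- head: the titration head and its stand, fixed to the stirrer; origin on the bench right below the plate's centre, x to the back, z up. An upright steel rod 12 mm thick stands 95 mm behind the plate's axis and reaches 474 mm above the bench. A short arm from it, 24 mm wide, carries a round grey head 80 mm across, centred right above the plate, between 345 and 367 mm above the bench; a clamp with a thumb screw sits on the rod (reaching 46 mm to the +y side). It must not be bumped.
- head_low (a point): point on the plate's axis at the level of the lowest part of the titration head: the electrode, dosing tip and probe that hang below it, all within 22 mm of the axis, end 307 mm above the bench. Nothing lies between this level and the plate; the tool cannot come down from straight above, but has room when it leans in from the front by some 30 to 45 degrees.
- cork_centre (a point): centre (half-way up) of the brown cork disc, 62 mm across and 15 mm thick, about 14 g, lying flat on the bench, z up
- tile_centre (a point): centre (half-way up) of the white glazed ceramic disc, 58 mm across and 10 mm thick, about 66 g, lying flat on the bench, z up
- beaker_centre (a point): centre (half-way up) of the light-blue glass beaker, 50 mm across outside (54 mm at the very rim), 70 mm high, wall 3 mm, floor 4 mm thick, open at the top, about 60 g, standing on the bench, z up
- stirbar_centre (a point): centre of the white stir bar, 25 mm long and 8 mm thick, that lies loose on the floor of the beaker
- flask_ring: cork ring for round flasks, 80 mm outside, 38 mm hole, 30 mm high, loose; origin at the centre of its underside. Leave it alone; not to be taken for the cork disc
- conical_flask: green glass conical flask with black stopper, 64 mm across, 114 mm high; origin at the centre of its underside. Leave alone
- vial0: small glass vial with black cap, 23 mm across, 46 mm high; origin at the centre of its underside. Leave alone
- vial1: small glass vial with blue cap, 23 mm across, 46 mm high; origin at the centre of its underside. Leave alone
- spatula: thin steel lab spatula, 170 mm long, 12 mm wide, lying flat in front of the stirrer, its x along its length; origin at the middle of its underside. Leave alone
There are look-alikes about, which are no part of the job. What is shaped like the part that bears cork_centre but red is not meant.

How it is judged:
On the way, in this order (a step that is already met when the one before it is completed fails the run):
1. the cork disc lies flat and centred on the stirrer plate, let go (horizontal distance between cork_centre and plate_centre below 0.008 m and z of cork_centre in the frame of plate_centre between 0.0055 and 0.0095 m and contact force between the fingers and cork below 0.1 N), for 0.2 s.
2. the white tile lies flat and centred on the cork disc, let go (horizontal distance between tile_centre and plate_centre below 0.008 m and horizontal distance between tile_centre and cork_centre below 0.008 m and z of tile_centre in the frame of plate_centre between 0.0175 and 0.0225 m and contact force between the fingers and tile below 0.1 N), for 0.2 s.
At the end, for the whole second after the job is handed in: Cork disc flat on the stirrer plate, white tile flat on the cork, beaker standing upright on the tile (each within 0.06 rad of level), all at rest and let go; cork, tile and beaker each within 8 mm of the plate's axis and within 8 mm of the layer right below; the stir bar still inside the beaker (horizontal distance between each of cork_centre, tile_centre, beaker_centre and plate_centre below 0.008 m and z of cork_centre in the frame of plate_centre below 0.0095 m and angle between each of cork_centre, tile_centre, beaker_centre's own z axis and vertical below 0.06 rad and horizontal distance between tile_centre and cork_centre below 0.008 m and z of tile_centre in the frame of plate_centre between 0.0175 and 0.0225 m and horizontal distance between beaker_centre and tile_centre below 0.008 m and z of beaker_centre in the frame of plate_centre between 0.057 and 0.063 m and distance between stirbar_centre and beaker_centre below 0.042 m and linear speed of beaker below 0.02 m/s); the robot touches nothing.
It fails at once if the titration head or its stand is bumped (over 2 N) (contact force between anything else and head above 2 N).
It fails at once if the beaker is tipped more than 30 degrees (angle between beaker_centre's own z axis and vertical above 0.52 rad).
It fails at once if the cork disc, tile or beaker is dropped (out of the fingers and moving faster than 0.5 m/s, a fall of over 12 mm) ((linear speed of cork above 0.5 m/s and contact force between the fingers and cork below 0.02 N) or (linear speed of tile above 0.5 m/s and contact force between the fingers and tile below 0.02 N) or (linear speed of beaker above 0.5 m/s and contact force between the fingers and beaker below 0.02 N)).
It fails at once if something else on the bench is pushed more than 25 mm or knocked over (distance of any of flask_ring, conical_flask, vial0, vial1, spatula from where it was at the start of the episode above 0.025 m or angle between any of conical_flask, vial0, vial1's own z axis and vertical above 0.5 rad).
It also fails if it takes over 70 s, if anything falls off the work surface, if the arm or the gripper's body presses on something with over 40 N, if the wrist force passes 120 N, or if a joint passes its speed limit or range.

## Working session

There is one attempt and no reset: what is moved stays moved. The work goes in short steps, Python scripts to look and compute and a tool call to move; the robot and the scene stay as the last step left them, time stands still between calls to the robot, and variables do not carry over. Pictures are saved under pics/ and viewed, and the job is handed in when it is done.

Besides the shell and the picture viewer there is one more tool, called after "Call:" as name(argument=value, ...) on one line, values as JSON. step_arm: Moves the arm, as the interface text tells. Its arguments: {"type":"object","properties":{"moves":{"type":"array","items":{"type":"number"}}},"required":["moves"]}

```bash
mkdir -p pics; ls; python3 - <<'E'
from cell import *
import cv2,numpy as np
print(sense())
for n in("side","top"):
    c=read_camera(n); cv2.imwrite(f"pics/{n}0.png",c["img"][:,:,::-1]); np.savez(f"{n}0.npz",**c); print(n,c["intrinsics"].tolist(),c["world_from_camera"].round(4).tolist())
E
```

```text
pics
{'t': 0.0, 'joint_positions': array([-1.37451793,  0.41792104, -0.0103078 ,  1.61418139,  0.00469054,
        1.11068062, -0.05299821]), 'qvel': array([ 0.00118199,  0.00084709, -0.00176773,  0.00041323, -0.00014809,
       -0.00103904, -0.001428  ]), 'joint_efforts': array([-2.46277041e-04, -8.51241875e+01,  6.39010426e-01, -4.25989079e+01,
       -4.87573701e-02,  1.88109884e-02,  1.19651381e-04]), 'ee_pos': array([0.14713392, 0.60704998, 0.20485526]), 'tool_rot': array([ 1.18604219e-01,  9.92941438e-01, -5.82458777e-04, -3.00044441e-05]), 'contact_force': array([-0.88786078,  0.21119103,  0.22721601]), 'torque': array([ 0.01512411,  0.02150223, -0.03680407]), 'opening': 0.09388095911862432}
side [[490.8616877994132, 0.0, 317.9044415952521], [0.0, 490.8616877994132, 249.82807398898055], [0.0, 0.0, 1.0]] [[0.8951, -0.3385, 0.2901, 0.2463], [-0.4456, -0.6977, 0.561, -0.5883], [0.0126, -0.6314, -0.7753, 1.0207], [0.0, 0.0, 0.0, 1.0]]
top [[464.6592143853303, 0.0, 317.4667868045627], [0.0, 464.6592143853303, 242.82826436169657], [0.0, 0.0, 1.0]] [[-0.0032, -0.9952, 0.098, 0.473], [-1.0, 0.004, 0.0081, -0.0105], [-0.0085, -0.0979, -0.9952, 1.3116], [0.0, 0.0, 0.0, 1.0]]
```

```bash
ls pics
```

```text
side0.png
top0.png
```

View pics/side0.png

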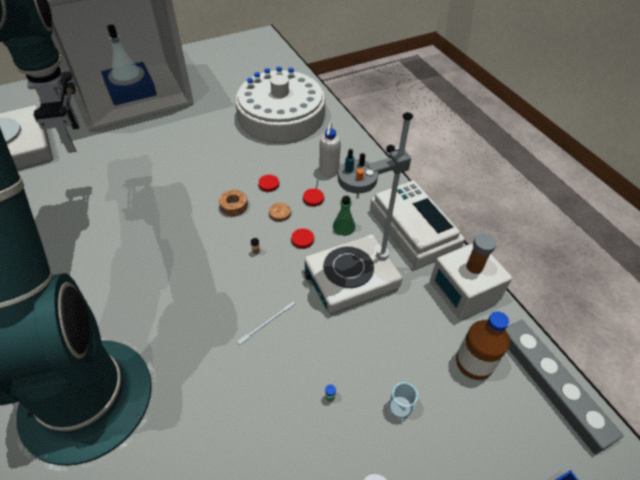

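View pics/top0.png

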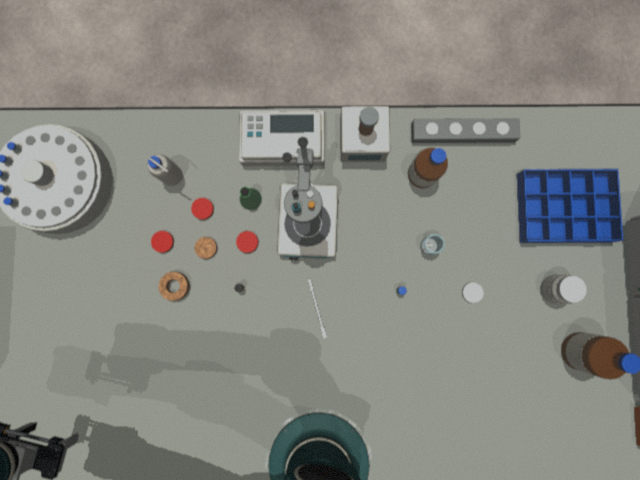

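Could be taken for the cork disc: brown disc top(206,247), red discs (162,241), (202,208), (247,242), and the flask ring (174,286). For the tile: white disc (473,292) or white bottle cap (572,289). I'll choose the brown disc and the flat white disc, and check them in crops.

```bash
cat > h.py <<'E'
import numpy as np,cv2
def pt(c,u,v,z=None):
    K=c["intrinsics"];T=c["world_from_camera"]
    r=np.array([(u-K[0,2])/K[0,0],(v-K[1,2])/K[1,1],1.])
    d=T[:3,:3]@r
    if z is None: s=c["depth"][int(round(v)),int(round(u))]
    else: s=(z-T[2,3])/d[2]
    return T[:3,3]+s*d
def cloud(c):
    K=c["intrinsics"];T=c["world_from_camera"]
    v,u=np.mgrid[:480,:640]
    d=c["depth"]; P=np.stack([(u-K[0,2])/K[0,0]*d,(v-K[1,2])/K[1,1]*d,d],-1)
    return P@T[:3,:3].T+T[:3,3]
def proj(c,p):
    K=c["intrinsics"];T=c["world_from_camera"]
    q=T[:3,:3].T@(np.array(p)-T[:3,3]); return K[0,0]*q[0]/q[2]+K[0,2],K[1,1]*q[1]/q[2]+K[1,2]
E
python3 - <<'E'
from h import *
t=dict(np.load("top0.npz"));s=dict(np.load("side0.npz"))
def crop(c,u,v,w,h): 
    i=c["img"][v-h:v+h,u-w:u+w,::-1]; return cv2.resize(i,(400,300),interpolation=cv2.INTER_CUBIC)
g=np.vstack([np.hstack([crop(t,206,247,60,45),crop(t,450,265,60,45)]),np.hstack([crop(t,305,225,60,45),crop(s,352,255,80,60)])])
cv2.imwrite("pics/crops.png",g)
for n,u,v in [("cork",206,247),("red",247,242),("tile",473,292),("cap",572,289),("ring",186,286),("plate",308,238),("vial",401,291),("flask",250,198),("vial0",240,288)]:
    print(n,pt(t,u,v).round(4))
def blob(c,u,v,z,tol=40,name=""):
    im=c["img"].astype(np.int32)
    ref=im[v-1:v+2,u-1:u+2].mean((0,1))
    m=(np.abs(im-ref).sum(-1)<tol).astype(np.uint8)
    n,l,st,ce=cv2.connectedComponentsWithStats(m)
    k=l[v,u]; ys,xs=np.where(l==k)
    P=np.array([pt(c,x,y,z) for x,y in zip(xs,ys)])
    print(name,st[k],P.min(0).round(4),P.max(0).round(4),P.mean(0).round(4))
blob(t,206,247,.015,110,"cork top");blob(s,280,211,.015,110,"cork side");blob(t,473,292,.01,90,"tile")
P=cloud(t)
def band(x0,x1,y0,y1,z0,z1,P=P):
    m=(P[...,0]>x0)&(P[...,0]<x1)&(P[...,1]>y0)&(P[...,1]<y1)&(P[...,2]>z0)&(P[...,2]<z1)
    q=P[m]; print(len(q),q.min(0).round(4) if len(q) else '',q.max(0).round(4) if len(q) else '',q.mean(0).round(4)if len(q) else '')
q=pt(t,432,244); print("beaker",q)
E
```

```text
cork [0.5907 0.3146 0.009 ]
red [0.6035 0.1975 0.0182]
tile [ 0.4622 -0.4301  0.0141]
cap [ 0.4698 -0.6582  0.0989]
ring [0.4812 0.362  0.0311]
plate [0.6096 0.0254 0.0591]
vial [ 0.4658 -0.2255  0.0472]
flask [0.7186 0.1827 0.068 ]
vial0 [0.4752 0.2109 0.0445]
cork top [     0      0    640    480 260926] [-0.0332 -0.9467  0.015 ] [1.3302 0.9421 0.015 ] [ 0.6268 -0.0027  0.015 ]
cork side [268 202  24  20 314] [0.5514 0.2713 0.015 ] [0.6219 0.35   0.015 ] [0.59   0.3167 0.015 ]
tile [463 282  21  21 337] [ 0.4346 -0.4594  0.01  ] [ 0.4899 -0.4037  0.01  ] [ 0.4618 -0.4321  0.01  ]
beaker [ 0.59640464 -0.32103511  0.01172471]
```

View pics/crops.png

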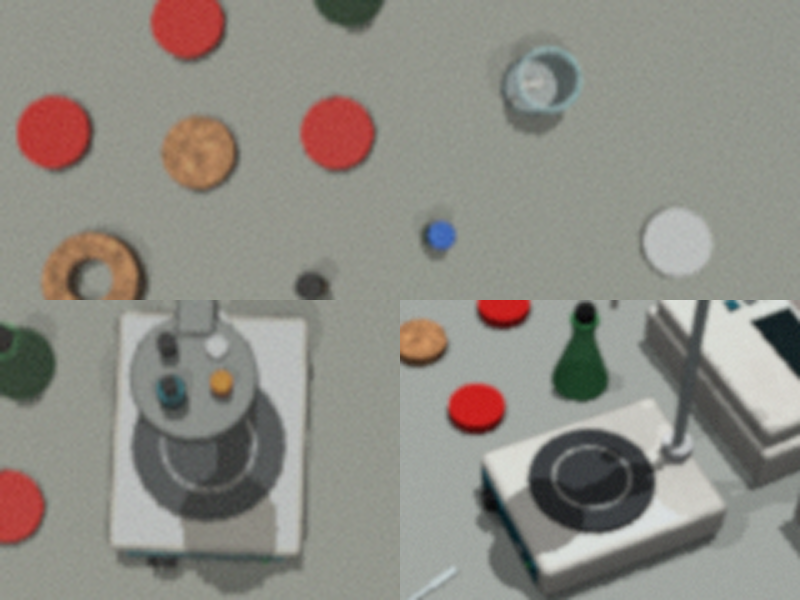

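```bash
python3 - <<'E'
from h import *
from scipy.optimize import least_squares
t=dict(np.load("top0.npz"));s=dict(np.load("side0.npz"))
def fit(P):
    f=lambda p:np.hypot(P[:,0]-p[0],P[:,1]-p[1])-p[2]
    r=least_squares(f,[*P[:,:2].mean(0),.03],loss="soft_l1",f_scale=.002); return r.x.round(4),np.std(r.fun).round(4)
def comp(m,u,v):
    n,l,st,ce=cv2.connectedComponentsWithStats(m.astype(np.uint8)); k=l[v,u]; assert k; return (l==k).astype(np.uint8)
def contfit(c,m,z):
    C=max(cv2.findContours(m,cv2.RETR_EXTERNAL,cv2.CHAIN_APPROX_NONE)[0],key=len)[:,0]
    P=np.array([pt(c,x,y,z) for x,y in C]); A=cv2.moments(m,True); 
    return fit(P), pt(c,A['m10']/A['m00'],A['m01']/A['m00'],z).round(4)
for n,c,u,v in(("top",t,206,247),("side",s,280,211)):
    h=cv2.cvtColor(c["img"],cv2.COLOR_RGB2HSV); 
    m=comp((h[...,1]>75)&(h[...,0]<25)&(h[...,0]>5),u,v); print("cork",n,contfit(c,m,.015 if n=="top" else .011))
g=t["img"].min(-1); m=comp(g>160,473,292); print("tile",contfit(t,m,.01))
# plate in side: dark
gs=s["img"].max(-1); W=np.zeros((480,640),bool);W[235:300,315:380]=1
m=comp((gs<95)&W,330,268); m=cv2.morphologyEx(m,cv2.MORPH_CLOSE,np.ones((9,9))); 
print(m.sum(),contfit(s,m,.062))
o=s["img"][230:310,300:410,::-1].copy(); C=cv2.findContours(m[230:310,300:410].copy(),0,1)[0]; o=cv2.resize(o,None,fx=5,fy=5); cv2.drawContours(o,[c*5+2 for c in C],-1,(0,255,0),1)
o2=t["img"][220:265,405:455,::-1].copy(); o2=cv2.resize(o2,None,fx=9,fy=9,interpolation=cv2.INTER_NEAREST)
h=max(o.shape[0],o2.shape[0])
cv2.imwrite("pics/pl.png",cv2.resize(np.hstack([cv2.copyMakeBorder(a,0,h-a.shape[0],0,0,0) for a in(o,o2)]),(800,330)))
# white ring in side
h=s["img"].astype(int).min(-1)
C=[(y,x) for y in range(235,300) for x in range(315,382) if m[y,x]]
P=np.array([pt(s,x,y,.062) for y,x in C]); val=np.array([h[y,x] for y,x in C])
ctr=contfit(s,m,.062)[0][0][:2]
r=np.hypot(*(P[:,:2]-ctr).T); k=(r>.03)&(r<.047)
# weighted ring
best=None
for dx in np.arange(-.012,.0121,.001):
  for dy in np.arange(-.012,.0121,.001):
    r=np.hypot(*(P[:,:2]-ctr-[dx,dy]).T); a=np.abs(r-.0385)<.002; b=(np.abs(r-.0385)>.005)&(np.abs(r-.0385)<.010)
    q=val[a].mean()-val[b].mean()
    if best is None or q>best[0]: best=(q,ctr+[dx,dy])
print("ring",best)
P=cloud(s); 
for nm,c in(("top",t),("side",s)):
  P=cloud(c)
  # housing top
  m=(np.abs(P[...,2]-.054)<.008)&(P[...,0]>.45)&(P[...,0]<.85)&(np.abs(P[...,1])<.2)
  Q=P[m][:,:2].astype(np.float32); print(nm,cv2.minAreaRect(Q))
E
```

```text
cork top ((array([0.5891, 0.315 , 0.0296]), np.float64(0.0007)), array([0.5891, 0.315 , 0.015 ]))
cork side ((array([0.5885, 0.3156, 0.0321]), np.float64(0.0017)), array([0.5884, 0.3152, 0.011 ]))
tile ((array([ 0.4618, -0.4316,  0.0267]), np.float64(0.0009)), array([ 0.4618, -0.4316,  0.01  ]))
1604 ((array([0.6482, 0.0255, 0.0609]), np.float64(0.0012)), array([0.6472, 0.0237, 0.062 ]))
ring (np.float64(35.886274912677216), array([0.6502, 0.0285]))
top ((0.7040080428123474, 0.004735276103019714), (0.38860276341438293, 0.2907212972640991), 89.69153594970703)
side ((0.701570451259613, -0.002361893653869629), (0.29303792119026184, 0.40150460600852966), 3.3284785747528076)
```

View pics/pl.png

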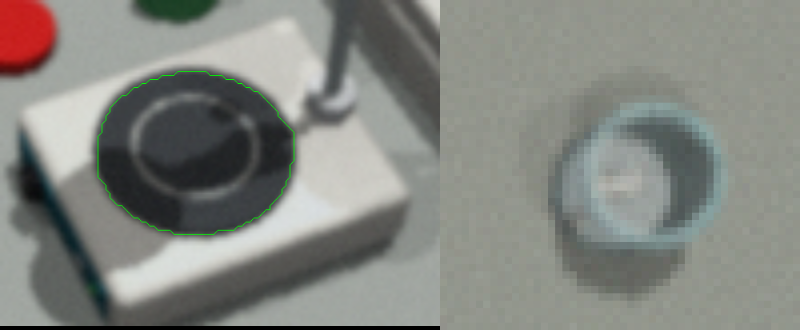

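```bash
cat > fit2.py <<'E'
from h import *
from scipy.optimize import least_squares
def ringfit(c,ctr,R,z,fun,lo,hi,it=4,angs=None):
    im=fun(c["img"].astype(np.float32)).astype(np.float32)
    ctr=np.array(ctr,float)
    for _ in range(it):
        pts=[]
        for a in np.linspace(0,2*np.pi,120,endpoint=False):
            if angs is not None and not angs(a): continue
            rr=np.arange(lo,hi,.0005)
            uv=np.array([proj(c,(ctr[0]+r*np.cos(a),ctr[1]+r*np.sin(a),z)) for r in rr],np.float32)
            v=cv2.remap(im,uv[:,0][None],uv[:,1][None],cv2.INTER_LINEAR)[0]
            k=v.argmax()
            if 0<k<len(rr)-1: pts.append(ctr+rr[k]*np.array([np.cos(a),np.sin(a)]))
        P=np.array(pts)
        r=least_squares(lambda p:np.hypot(*(P-p).T)-R,ctr,loss="soft_l1",f_scale=.001); ctr=r.x
    return ctr.round(4),len(P),np.median(abs(r.fun)).round(4)
E
python3 - <<'E'
from fit2 import *
t=dict(np.load("top0.npz"));s=dict(np.load("side0.npz"))
mn=lambda i:i.min(-1)
for R in(.0385,.0375): print("plate side",ringfit(s,(.649,.027),R,.062,mn,.031,.045)); 
print("plate top",ringfit(t,(.649,.027),.0380,.062,mn,.031,.045,angs=lambda a:abs(a-np.pi)<1.2))
print("proj plate",proj(t,(.649,.027,.062)),proj(s,(.649,.027,.062)))
cy=lambda i:(i[...,1]+i[...,2])/2-i[...,0]
b0=pt(t,437,243,.07)[:2]; print(b0)
print("rim top",ringfit(t,b0,.0262,.069,cy,.020,.032)); 
b1=pt(s,404,391,.07)[:2]; print(b1)
print("rim side",ringfit(s,b1,.0262,.069,cy,.020,.032))
# rod
for c in(t,s):
    P=cloud(c)
    for a,b in((.1,.3),(.38,.47)):
      m=(P[...,2]>a)&(P[...,2]<b)&(P[...,0]>.70)&(P[...,0]<.80)&(abs(P[...,1]-.03)<.1);print(m.sum(),np.median(P[m],0).round(4) if m.sum() else'')
t2=s["img"][360:440,340:460,::-1]; cv2.imwrite("pics/bk.png",cv2.resize(t2,None,fx=6,fy=6))
# spatula, vials
print("spat",pt(t,309,281,0),pt(t,324,336,0))
E
```

```text
plate side (array([0.6504, 0.0293]), 120, np.float64(0.001))
plate side (array([0.6503, 0.0292]), 120, np.float64(0.0005))
plate top (array([0.6516, 0.0276]), 45, np.float64(0.0005))
proj plate (np.float64(307.37000529605103), np.float64(223.44788408094254)) (np.float64(348.146383052858), np.float64(265.9981000070203))
[ 0.59351084 -0.32055291]
rim top (array([ 0.5928, -0.3129]), 120, np.float64(0.0019))
[ 0.59456229 -0.30739518]
rim side (array([ 0.5922, -0.3136]), 120, np.float64(0.0019))
2 [0.7451 0.0182 0.1239]
157 [0.741  0.0248 0.3829]
319 [0.7405 0.0208 0.2115]
332 [0.7406 0.0208 0.4068]
spat [0.49429725 0.02443784 0.        ] [ 0.34168497 -0.01708022  0.        ]
```

View pics/bk.png

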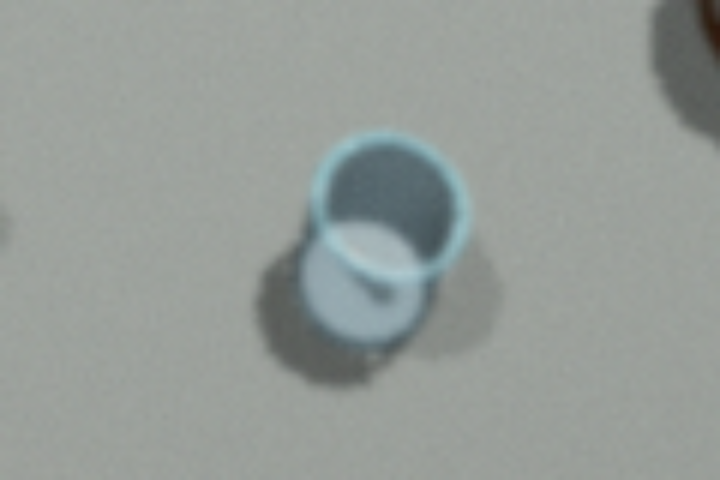

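Everything matches the sizes and heights given: cork (0.589,0.315), tile (0.462,-0.432), beaker (0.5925,-0.3133), plate (0.6505,0.0285). Next I'll write a move calculator.

```bash
cat > mv.py <<'E'
import sys,numpy as np
from scipy.spatial.transform import Rotation as R
from cell import sense
def pose(x,y,z,yaw,lean,flip=1):
    a,l=np.radians([yaw,lean]); r=np.array([np.cos(a),np.sin(a),0]); up=np.array([0,0,1.])
    zt=np.sin(l)*r-np.cos(l)*up; yt=flip*np.cross(up,r); xt=np.cross(yt,zt)
    return np.array([x,y,z]),R.from_matrix(np.stack([xt,yt,zt],1)),r
def grasp(x,y,z,yaw,lean=35,ahead=.005,back=0,flip=1):
    p,Q,r=pose(x,y,z,yaw,lean,flip); p=p+ahead*r-back*Q.as_matrix()[:,2]; return p,Q
def rel(p,Q):
    s=sense(); R0=R.from_quat(s["tool_rot"])
    print("rot deg",np.degrees((R0.inv()*Q).as_rotvec()).round(2),"mm",(R0.inv().apply(p-s["ee_pos"])*1000).round(1),"target",p.round(4))
def st():
    s=sense(); M=R.from_quat(s["tool_rot"]).as_matrix()
    print("t",round(s["t"],2),"p",s["ee_pos"].round(4),"z",M[:,2].round(3),"y",M[:,1].round(3),"q",s["joint_positions"].round(3),"F",s["contact_force"].round(2),"op",round(s["opening"],4))
E
python3 - <<'E'
from mv import *
yaw=28
for f in(1,-1): print(f);rel(*grasp(.5888,.3152,.009,yaw,back=.15,flip=f))
E
```

```text
1
rot deg [-12.76 -33.45 -40.28] mm [-437.4 -233.4   73.3] target [0.5172 0.2772 0.1319]
-1
rot deg [-41.97  16.02 133.03] mm [-437.4 -233.4   73.3] target [0.5172 0.2772 0.1319]
```

Call:
step_arm(moves=[-12.8,-33.5,-40.3,-437,-233,40,-1,-12.8,-33.5,-40.3,-437,-233,40,-1,-12.8,-33.5,-40.3,-437,-233,40,-1,-12.8,-33.5,-40.3,-437,-233,40,-1,-12.8,-33.5,-40.3,-437,-233,40,-1,-12.8,-33.5,-40.3,-437,-233,40,-1,-12.8,-33.5,-40.3,-437,-233,40,-1,-12.8,-33.5,-40.3,-437,-233,40,-1,-12.8,-33.5,-40.3,-437,-233,40,-1,-12.8,-33.5,-40.3,-437,-233,40,-1,-12.8,-33.5,-40.3,-437,-233,40,-1,-12.8,-33.5,-40.3,-437,-233,40,-1])

```text
t: 1.1
ee_pos: [0.4687, 0.3206, 0.1691]
tool_rot: [-0.231, 0.926, 0.071, 0.291]
contact_force: [-0.5, 0.2, 0.9]
opening: 0.0942
```

```bash
python3 - <<'E'
from mv import *
st(); rel(*grasp(.5888,.3152,.009,28,back=.15)); rel(*grasp(.5888,.3152,.009,28,back=.0))
E
```

```text
t 1.1 p [0.4687 0.3206 0.1691] z [ 0.507  0.266 -0.82 ] y [-0.469  0.883 -0.003] q [-0.815  0.116  0.079  2.281  0.733  0.204  0.64 ] F [-0.53  0.16  0.86] op 0.0942
rot deg [-0.18 -0.1   0.07] mm [  3.  -61.1  43.6] target [0.5172 0.2772 0.1319]
rot deg [-0.18 -0.1   0.07] mm [  2.7 -60.6 193.6] target [0.5932 0.3175 0.009 ]
```

Call:
step_arm(moves=[0,0,0,3,-61,44,-1,0,0,0,3,-61,44,-1,0,0,0,3,-61,44,-1,0,0,0,3,-61,44,-1])

```text
t: 1.43
ee_pos: [0.4945, 0.2955, 0.1433]
tool_rot: [-0.235, 0.926, 0.06, 0.288]
contact_force: [0.2, -0.5, 0.4]
opening: 0.0943
```

```bash
python3 - <<'E'
from mv import *
st(); rel(*grasp(.5888,.3152,.009,28,back=.0))
from cell import read_camera
import cv2
c=read_camera("side"); cv2.imwrite("pics/a1.png",c["img"][:300,:500,::-1])
E
```

```text
t 1.43 p [0.4945 0.2955 0.1433] z [ 0.506  0.247 -0.826] y [-0.47   0.882 -0.024] q [-0.373  0.194 -0.308  2.266  1.058  0.198  0.413] F [ 0.16 -0.48  0.38] op 0.0943
rot deg [-1.1  -0.75  0.84] mm [ -4.6 -23.7 166.4] target [0.5932 0.3175 0.009 ]
```

View pics/a1.png

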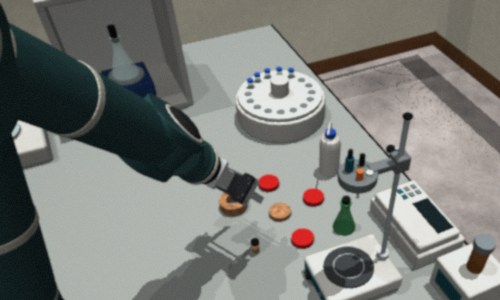

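```bash
cat > fk.py <<'E'
import numpy as np, itertools
from scipy.spatial.transform import Rotation as R
from scipy.optimize import least_squares
D=[([-1.37451793,0.41792104,-0.0103078,1.61418139,0.00469054,1.11068062,-0.05299821],[.14713,.60705,.20486],[1.18604219e-01,9.92941438e-01,-5.82458777e-04,-3.00044441e-05]),
([-0.815,0.116,0.079,2.281,0.733,0.204,0.64],[.4687,.3206,.1691],[-0.231,0.926,0.071,0.291]),
([-0.373,0.194,-0.308,2.266,1.058,0.198,0.413],[.4945,.2955,.1433],[-0.235,.926,.06,.288])]
AX="zyzyzyz"
def fk(q,sg,par,off):
    h,a,b,c,e1,e2,e3,e4,e5=par; L=[(0,0,h),(e5,0,0),(e1,0,a),(e2,0,0),(e3,0,b),(e4,0,c),(0,0,0)]
    p=np.zeros(3);M=R.identity()
    for i in range(7):
        if i==0: p=p+np.array([0,0,h]); L0=None
        M=M*R.from_euler(AX[i],sg[i]*q[i]+off[i])
        if i: p=p+M.apply(L[i])
    return p,M
def res(v,sg):
    par=np.r_[v[:4],0,0,0,0,0]; par[4:8]=v[4:8]; off=[v[8],0,0,0,0,0,v[9]]; r=[]
    for q,p,Q in D:
        P,M=fk(q,sg,par,off); r+=list(P-p)+list(.3*(M.inv()*R.from_quat(Q)).as_rotvec())
    return np.r_[r,.003*v[4:8]]
if __name__=="__main__":
    best=[]
    for sg in itertools.product([1,-1],repeat=4):
        s=[sg[0],1,sg[1],1,sg[2],1,sg[3]]
        for o1 in(0,):
          for o7 in(0,1.57,-1.57,3.1):
            r=least_squares(res,[.3,.4,.4,.2,0,0,0,0,o1,o7],args=(s,)); best.append((r.cost,s,r.x.round(4)))
    best.sort(key=lambda b:b[0])
    for b in best[:4]: print(b)
E
python3 fk.py
```

```text
(np.float64(6.56608570383639e-05), [-1, 1, -1, 1, -1, 1, -1], array([ 0.3489,  0.3036,  0.4434,  0.1882,  0.1154, -0.0438,  0.0316,
        0.0064, -0.0439,  1.5322]))
(np.float64(6.566085703836396e-05), [-1, 1, -1, 1, -1, 1, -1], array([ 0.3489,  0.3036,  0.4434,  0.1882,  0.1154, -0.0438,  0.0316,
        0.0064, -0.0439,  1.5322]))
(np.float64(6.56608570383647e-05), [-1, 1, -1, 1, -1, 1, -1], array([ 0.3489,  0.3036,  0.4434,  0.1882,  0.1154, -0.0438,  0.0316,
        0.0064, -0.0439,  1.5322]))
(np.float64(6.566085703838761e-05), [-1, 1, -1, 1, -1, 1, -1], array([ 0.3489,  0.3036,  0.4434,  0.1882,  0.1154, -0.0438,  0.0316,
        0.0064, -0.0439,  1.5322]))
```

```bash
cat > ik.py <<'E'
from fk import *
from mv import grasp
V=[0.3489,0.3036,0.4434,0.1882,0.1154,-0.0438,0.0316,0.0064,-0.0439,1.5322]; SG=[-1,1,-1,1,-1,1,-1]
PAR=np.r_[V[:8],0]; OFF=[V[8],0,0,0,0,0,V[9]]
lo=np.array([-2.81,-.39,-1.27,.06,-1.19,.19,-2.82]);hi=np.array([2.81,2.02,1.25,2.57,4.33,2,2.82])
def F(q):return fk(q,SG,PAR,OFF)
def ik(p,Q,q0,w=.01,m=.06):
    def f(q):
        P,M=F(q); return np.r_[10*(P-p),3*(M.inv()*Q).as_rotvec(),w*(q-q0)]
    q0=np.clip(q0,lo+m+.001,hi-m-.001)
    r=least_squares(f,q0,bounds=(lo+m,hi-m)); P,M=F(r.x)
    return r.x,np.linalg.norm(P-p)*1000,np.degrees((M.inv()*Q).magnitude())
E
python3 - <<'E'
from ik import *
rng=np.random.default_rng(0)
T={"cork":(.5888,.3152,.009,28),"corkup":(.5888,.3152,.009,28,.15),"plate":(.6505,.0285,.08,0),"plateup":(.6505,.0285,.08,0,.15),"tile":(.4618,-.4318,.0075,-43),"tileup":(.4618,-.4318,.0075,-43,.15),"bk":(.5925,-.3133,.04,-28)}
for n,a in T.items():
  for fl in(1,-1):
    S=[]
    p,Q=grasp(*a[:4],back=a[4] if len(a)>4 else 0,flip=fl)
    for k in range(40):
        q0=rng.uniform(lo,hi); q0[2]*=.3
        q,e,d=ik(p,Q,q0,w=.001)
        if e<1.5 and d<1: S.append(q)
    S=np.array(S)
    print(n,fl,len(S)); 
    if len(S):
        S=S[np.argsort(abs(S[:,2]))][:40:6]; print(S.round(2))
E
```

```text
cork 1 21
[[-0.13  0.75 -0.48  1.89  1.83  0.25 -0.09]
 [-0.09  0.76 -0.52  1.88  1.83  0.27 -0.06]
 [-1.54  1.21  1.1   1.89  4.27  0.67  2.73]
 [ 0.57  1.41 -1.21  1.9   2.11  0.8   0.44]]
cork -1 4
[[-1.54  1.21  1.1   1.89  4.27  0.67 -0.41]]
corkup 1 22
[[ 0.3   0.35 -0.91  2.27  1.5   0.25  0.16]
 [ 0.3   0.35 -0.91  2.27  1.5   0.25  0.16]
 [ 0.3   0.35 -0.91  2.27  1.5   0.25  0.16]
 [ 0.54  0.49 -1.15  2.28  1.61  0.37  0.16]]
corkup -1 0
plate 1 17
[[ 0.33  0.55 -0.51  1.98  1.42  0.25  0.21]
 [ 0.33  0.55 -0.51  1.98  1.42  0.25  0.21]
 [ 0.46  0.58 -0.63  1.99  1.51  0.3   0.18]]
plate -1 0
plateup 1 24
[[ 0.9   0.08 -1.04  2.27  0.49  0.25  1.02]
 [ 0.9   0.08 -1.04  2.27  0.49  0.25  1.02]
 [ 0.9   0.08 -1.04  2.27  0.49  0.25  1.02]
 [-1.27  0.12  1.19  2.25 -0.29  0.25  1.72]]
plateup -1 19
[[ 0.9   0.08 -1.04  2.27  0.49  0.25 -2.12]
 [ 0.9   0.08 -1.04  2.27  0.49  0.25 -2.12]
 [ 0.9   0.08 -1.04  2.27  0.49  0.25 -2.12]
 [-1.27  0.12  1.19  2.25 -0.29  0.25 -1.42]]
tile 1 31
[[ 0.33  0.67  0.43  2.06  4.02  0.25 -2.66]
 [ 0.33  0.67  0.43  2.06  4.02  0.25 -2.66]
 [ 1.09  0.67 -0.43  2.06  2.26  0.25 -0.56]
 [ 1.24  0.72 -0.58  2.04  2.13  0.31 -0.34]
 [ 1.74  1.11 -1.06  2.03  2.09  0.64  0.17]
 [ 1.9   1.41 -1.21  2.04  2.19  0.83  0.38]]
tile -1 17
[[ 0.33  0.67  0.43  2.06  4.02  0.25  0.49]
 [ 1.09  0.67 -0.43  2.06  2.26  0.25  2.58]
 [-0.42  1.27  1.15  2.04  4.14  0.74 -0.36]]
tileup 1 20
[[ 1.74  0.3  -1.1   2.42  1.77  0.25 -0.12]
 [ 1.74  0.3  -1.1   2.42  1.77  0.25 -0.12]
 [ 1.74  0.3  -1.1   2.42  1.77  0.25 -0.12]
 [ 1.74  0.3  -1.1   2.42  1.77  0.25 -0.12]]
tileup -1 0
bk 1 22
[[ 0.88  0.69 -0.52  1.89  1.57  0.25  0.16]
 [ 0.88  0.69 -0.52  1.89  1.57  0.25  0.16]
 [ 0.88  0.69 -0.52  1.89  1.57  0.25  0.16]
 [ 1.36  1.01 -1.03  1.91  1.85  0.57  0.3 ]]
bk -1 1
[[ 1.53  1.28 -1.21  1.92  2.    0.76 -2.72]]
```

```bash
python3 - <<'E'
from ik import *
q0=np.array([-0.373,0.194,-0.308,2.266,1.058,0.198,0.413])
def run(lean,path):
    q=q0
    for n,a in path:
        p,Q=grasp(*a,lean=lean); q,e,d=ik(p,Q,q,w=.02,m=.02); print(lean,n,q.round(2),round(e,1),round(d,2))
for lean in(30,35,40):
    run(lean,[("corkup",(.5888,.3152,.12,28)),("cork",(.5888,.3152,.009,28)),("corkup",(.5888,.3152,.14,28)),("side",(.65,.2,.14,10)),("plate",(.6505,.0285,.14,0)),("plate",(.6505,.0285,.07,0)),("side",(.65,-.15,.14,-10)),("tileup",(.4618,-.4318,.14,-43)),("tile",(.4618,-.4318,.0075,-43)),("bkup",(.5925,-.3133,.14,-28)),("bk",(.5925,-.3133,.04,-28)),("bkup",(.5925,-.3133,.18,-28)),("side",(.65,-.15,.18,-10)),("plate",(.6505,.0285,.14,0)),("plate",(.6505,.0285,.122,0))])
E
```

```text
30 corkup [ 0.01  0.55 -0.63  1.84  0.77  0.4   0.95] 0.0 0.01
30 cork [-0.27  0.73 -0.33  1.76  0.91  0.24  0.76] 0.0 0.01
30 corkup [-0.01  0.5  -0.61  1.84  0.66  0.42  1.04] 0.0 0.0
30 side [ 0.03  0.5  -0.47  1.78  0.67  0.45  0.88] 0.0 0.0
30 plate [ 0.31  0.43 -0.46  1.9   0.56  0.37  1.03] 0.0 0.0
30 plate [ 0.15  0.55 -0.29  1.87  0.66  0.26  0.91] 0.0 0.0
30 side [ 0.61  0.47 -0.47  1.83  0.43  0.39  1.28] 0.0 0.01
30 tileup [ 0.97  0.36 -0.29  1.96  0.3   0.32  1.29] 0.0 0.0
30 tile [ 1.04  0.67 -0.4   1.94  1.39  0.21  0.29] 0.2 0.06
30 bkup [ 1.24  0.63 -0.92  1.85  1.02  0.51  0.82] 0.0 0.01
30 bk [ 1.04  0.77 -0.69  1.81  1.26  0.39  0.59] 0.0 0.01
30 bkup [ 1.34  0.6  -1.04  1.85  0.96  0.58  0.88] 0.0 0.0
30 side [ 1.15  0.65 -1.11  1.87  1.    0.59  0.93] 0.0 0.0
30 plate [ 0.82  0.65 -1.04  1.94  1.19  0.55  0.64] 0.0 0.0
30 plate [ 0.78  0.67 -1.    1.94  1.24  0.53  0.6 ] 0.0 0.0
35 corkup [-0.08  0.5  -0.53  1.9   0.92  0.27  0.75] 0.0 0.01
35 cork [ 0.01  0.8  -0.62  1.88  1.83  0.32  0.01] 0.1 0.03
35 corkup [ 0.36  0.67 -1.03  1.95  1.35  0.47  0.54] 0.0 0.01
[... 945 characters left out ...]
.96  1.61  0.46  0.12] 0.0 0.0
40 plate [ 0.63  0.48 -0.82  2.08  1.64  0.32  0.05] 0.0 0.0
40 plate [ 0.68  0.71 -0.85  2.07  2.06  0.42 -0.21] 0.0 0.01
40 side [ 1.04  0.6  -0.96  2.02  1.56  0.33  0.32] 0.0 0.01
40 tileup [ 1.45  0.42 -0.82  2.17  1.75  0.26 -0.05] 0.0 0.01
40 tile [ 1.54  0.89 -0.85  2.09  2.36  0.49 -0.32] 0.0 0.01
40 bkup [ 1.48  0.81 -1.17  2.02  1.74  0.54  0.29] 0.0 0.01
40 bk [ 1.41  1.04 -1.04  1.97  2.11  0.58  0.09] 0.0 0.0
40 bkup [ 1.54  0.75 -1.25  2.02  1.59  0.55  0.41] 0.0 0.01
40 side [ 1.29  0.73 -1.25  2.02  1.54  0.5   0.49] 0.0 0.0
40 plate [ 1.02  0.82 -1.23  2.1   1.83  0.6   0.19] 0.0 0.0
40 plate [ 0.99  0.85 -1.2   2.09  1.9   0.6   0.14] 0.0 0.0
```

```bash
python3 - <<'E'
from mv import *
st(); rel(*grasp(.5888,.3152,.10,28))
E
```

```text
t 1.48 p [0.4962 0.2922 0.1419] z [ 0.506  0.243 -0.827] y [-0.466  0.884 -0.025] q [-0.361  0.197 -0.314  2.267  1.065  0.199  0.409] F [ 0.51 -3.45 -1.84] op 0.094
rot deg [-1.29 -0.86  0.63] mm [-57.  -21.7  90. ] target [0.5932 0.3175 0.1   ]
```

Call:
step_arm(moves=[-1.3,-0.9,0.6,-57,-22,90,-1,-1.3,-0.9,0.6,-57,-22,90,-1,-1.3,-0.9,0.6,-57,-22,90,-1,-1.3,-0.9,0.6,-57,-22,90,-1,-1.3,-0.9,0.6,-57,-22,90,-1,-1.3,-0.9,0.6,-57,-22,90,-1,-1.3,-0.9,0.6,-57,-22,90,-1,-1.3,-0.9,0.6,-57,-22,90,-1])

```text
t: 2.15
ee_pos: [0.5906, 0.3219, 0.1027]
tool_rot: [-0.234, 0.924, 0.074, 0.293]
contact_force: [-0.7, 0.2, -1.0]
opening: 0.0941
```

```bash
python3 - <<'E'
from mv import *
st(); rel(*grasp(.5888,.3152,.10,28)); rel(*grasp(.5888,.3152,.03,28));rel(*grasp(.5888,.3152,.009,28))
E
```

```text
t 2.15 p [0.5906 0.3219 0.1027] z [ 0.507  0.274 -0.817] y [-0.475  0.88  -0.   ] q [-0.199  0.437 -0.433  2.082  1.413  0.206  0.185] F [-0.74  0.21 -0.96] op 0.0941
rot deg [0.2  0.19 0.32] mm [ 1.3 -5.1  2.3] target [0.5932 0.3175 0.1   ]
rot deg [0.2  0.19 0.32] mm [41.7 -5.  59.5] target [0.5932 0.3175 0.03  ]
rot deg [0.2  0.19 0.32] mm [53.8 -5.  76.7] target [0.5932 0.3175 0.009 ]
```

Call:
step_arm(moves=[0.2,0.2,0.3,42,-5,59.5,-1,0.2,0.2,0.3,42,-5,59.5,-1,0.2,0.2,0.3,42,-5,59.5,-1,0.2,0.2,0.3,42,-5,59.5,-1,0.2,0.2,0.3,42,-5,59.5,-1])

```text
t: 2.57
ee_pos: [0.5923, 0.3165, 0.027]
tool_rot: [-0.23, 0.926, 0.073, 0.29]
contact_force: [-0.6, -0.9, 0.5]
opening: 0.094
```

```bash
python3 - <<'E'
from mv import *
st(); rel(*grasp(.5888,.3152,.009,28))
from cell import read_camera
import cv2,numpy as np
from h import *
o=[]
for n in("side","top"):
    c=read_camera(n); u,v=map(int,proj(c,(.5888,.3152,.01))); o.append(cv2.resize(c["img"][v-45:v+45,u-50:u+50,::-1],(400,360)))
cv2.imwrite("pics/a2.png",np.hstack(o))
E
```

```text
t 2.57 p [0.5923 0.3165 0.027 ] z [ 0.504  0.268 -0.821] y [-0.469  0.883  0.001] q [-0.14   0.604 -0.497  2.096  2.02   0.294 -0.365] F [-0.55 -0.93  0.5 ] op 0.094
rot deg [ 0.02 -0.2  -0.06] mm [ 9.2  0.5 15.5] target [0.5932 0.3175 0.009 ]
```

View pics/a2.png

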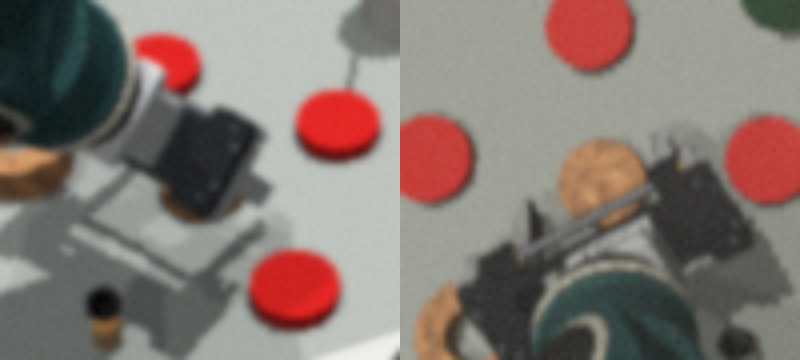

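Call:
step_arm(moves=[0,-0.2,0,9,0.5,15.5,-1,0,-0.2,0,9,0.5,15.5,-1,0,-0.2,0,9,0.5,15.5,-1,0,-0.2,0,9,0.5,15.5,-1])

```text
t: 3.0
ee_pos: [0.595, 0.3182, 0.0123]
tool_rot: [-0.23, 0.925, 0.073, 0.293]
contact_force: [-0.1, 0.6, 1.4]
opening: 0.0939
```

Call:
step_arm(moves=[0,0,0,0,0,0,1,0,0,0,0,0,0,1,0,0,0,0,0,0,1,0,0,0,0,0,0,1,0,0,0,0,0,0,1,0,0,0,0,0,0,1])

```text
t: 3.5
ee_pos: [0.5948, 0.3181, 0.0111]
tool_rot: [-0.23, 0.925, 0.073, 0.293]
contact_force: [-1.6, -0.1, 2.4]
opening: 0.0612
```

```bash
python3 - <<'E'
from mv import *
st(); rel(*grasp(.5888,.3152,.15,28))
E
```

```text
t 3.5 p [0.5948 0.3181 0.0111] z [ 0.508  0.27  -0.818] y [-0.469  0.883  0.   ] q [-0.11   0.654 -0.536  2.092  2.099  0.34  -0.418] F [-1.63 -0.14  2.41] op 0.0612
rot deg [-0.01  0.15 -0.06] mm [ -78.6    0.3 -114.5] target [0.5932 0.3175 0.15  ]
```

Call:
step_arm(moves=[0,0,0,-17,0,-24.6,1,0,0,0,-40,0,-58,1,0,0,0,-78.6,0,-114.5,1,0,0,0,-78.6,0,-114.5,1,0,0,0,-78.6,0,-114.5,1,0,0,0,-78.6,0,-114.5,1,0,0,0,-78.6,0,-114.5,1])

```text
t: 4.08
ee_pos: [0.5938, 0.3185, 0.1534]
tool_rot: [-0.231, 0.925, 0.074, 0.294]
contact_force: [0.7, -0.2, -0.4]
opening: 0.0609
```

```bash
python3 - <<'E'
from mv import *
st(); rel(*grasp(.64,.20,.15,10))
from cell import read_camera
import cv2,numpy as np
from h import *
o=[]
for n in("side","top"):
    c=read_camera(n); u,v=map(int,proj(c,(.5888,.3152,.15))); o.append(cv2.resize(c["img"][v-45:v+45,u-50:u+50,::-1],(400,360)))
cv2.imwrite("pics/a3.png",np.hstack(o))
E
```

```text
t 4.08 p [0.5938 0.3185 0.1534] z [ 0.51   0.272 -0.816] y [-0.47   0.883  0.001] q [-0.033  0.378 -0.616  2.048  1.046  0.287  0.567] F [ 0.68 -0.17 -0.42] op 0.0609
rot deg [10.4   0.3  14.72] mm [  10.2 -127.8   -3.1] target [0.6449 0.2009 0.15  ]
```

View pics/a3.png

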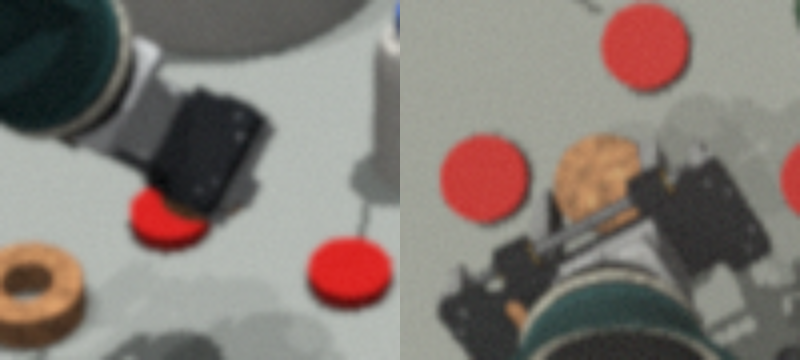

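```bash
python3 - <<'E'
from mv import *
rel(*grasp(.6505,.0285,.15,0,ahead=.0067))
E
```

```text
rot deg [16.08  0.26 22.8 ] mm [  65.5 -284.7  -44.7] target [0.6572 0.0285 0.15  ]
```

Call:
step_arm(moves=[8,0,11.4,33,-142,-22,1,8,0,11.4,33,-142,-22,1,8,0,11.4,33,-142,-22,1,8,0,11.4,33,-142,-22,1,16.1,0.3,22.8,65.5,-285,-45,1,16.1,0.3,22.8,65.5,-285,-45,1,16.1,0.3,22.8,65.5,-285,-45,1,16.1,0.3,22.8,65.5,-285,-45,1,16.1,0.3,22.8,65.5,-285,-45,1,16.1,0.3,22.8,65.5,-285,-45,1,16.1,0.3,22.8,65.5,-285,-45,1])

```text
t: 5.1
ee_pos: [0.6563, 0.0288, 0.148]
tool_rot: [-0.001, 0.954, -0.001, 0.299]
contact_force: [0.3, -0.2, -0.4]
opening: 0.061
```

```bash
python3 - <<'E'
from mv import *
st(); 
rel(*grasp(.6505,.0285,.15,0,ahead=.0067))
rel(*grasp(.6505,.0285,.080,0,ahead=.0067))
from cell import read_camera
import cv2,numpy as np
from h import *
o=[]
for n in("side","top"):
    c=read_camera(n); u,v=map(int,proj(c,(.65,.03,.15))); o.append(cv2.resize(c["img"][v-90:v+90,u-100:u+100,::-1],(400,360)))
cv2.imwrite("pics/a4.png",np.hstack(o))
E
```

```text
t 5.1 p [0.6563 0.0288 0.148 ] z [ 0.571 -0.001 -0.821] y [-0.001  1.    -0.001] q [ 0.246  0.33  -0.431  2.088  0.982  0.248  0.547] F [ 0.29 -0.23 -0.37] op 0.061
rot deg [-0.04 -0.21  0.08] mm [-1.9 -0.3 -1.1] target [0.6572 0.0285 0.15  ]
rot deg [-0.04 -0.21  0.08] mm [38.1 -0.2 56.4] target [0.6572 0.0285 0.08  ]
```

View pics/a4.png

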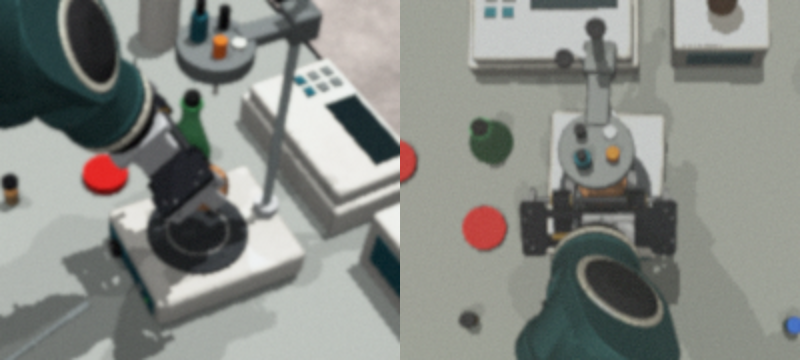

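Call:
step_arm(moves=[0,-0.2,0,19,-0.2,28,1,0,-0.2,0,38,-0.2,56.4,1,0,-0.2,0,38,-0.2,56.4,1,0,-0.2,0,38,-0.2,56.4,1,0,-0.2,0,38,-0.2,56.4,1,0,-0.2,0,38,-0.2,56.4,1])

```text
t: 5.7
ee_pos: [0.6571, 0.029, 0.08]
tool_rot: [-0.001, 0.954, -0.0, 0.3]
contact_force: [1.3, 0.1, -0.5]
opening: 0.0613
```

```bash
python3 - <<'E'
from mv import *
st(); 
rel(*grasp(.6505,.0285,.0738,0,ahead=.0067))
from cell import read_camera
import cv2,numpy as np
from h import *
o=[]
for n in("side","top"):
    c=read_camera(n); u,v=map(int,proj(c,(.65,.03,.08))); o.append(cv2.resize(c["img"][v-45:v+45,u-50:u+50,::-1],(400,360)))
cv2.imwrite("pics/a5.png",np.hstack(o))
E
```

```text
t 5.7 p [0.6571 0.029  0.08  ] z [ 0.573  0.    -0.82 ] y [-0.002  1.    -0.001] q [ 0.175  0.45  -0.355  2.123  1.687  0.21  -0.15 ] F [ 1.33  0.05 -0.51] op 0.0613
rot deg [ 0.   -0.06  0.14] mm [ 3.5 -0.5  5.2] target [0.6572 0.0285 0.0738]
```

View pics/a5.png

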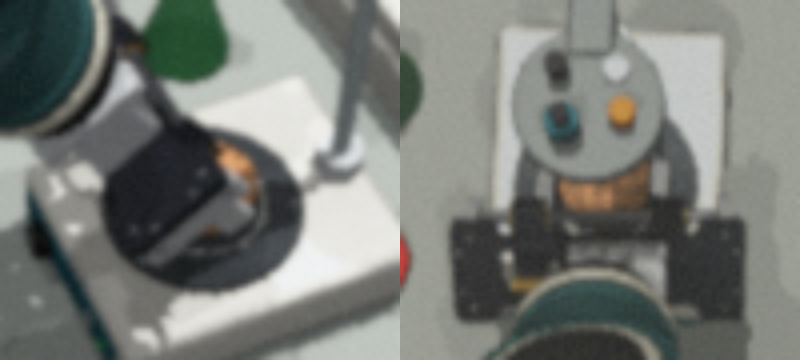

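Call:
step_arm(moves=[0,0,0,1.8,-0.5,2.6,1,0,0,0,3.5,-0.5,5.2,1,0,0,0,3.5,-0.5,5.2,1,0,0,0,3.5,-0.5,5.2,1])

```text
t: 6.13
ee_pos: [0.6582, 0.0274, 0.0755]
tool_rot: [-0.0, 0.953, -0.001, 0.302]
contact_force: [-0.7, -0.1, 0.8]
opening: 0.0613
```

```bash
python3 - <<'E'
from mv import *
st(); rel(*grasp(.6505,.0285,.0738,0,ahead=.0067))
E
```

```text
t 6.13 p [0.6582 0.0274 0.0755] z [ 0.575 -0.001 -0.818] y [-0.     1.    -0.002] q [ 0.19   0.463 -0.371  2.124  1.749  0.22  -0.205] F [-0.69 -0.08  0.77] op 0.0613
rot deg [-0.07  0.1   0.06] mm [1.8 1.1 0.8] target [0.6572 0.0285 0.0738]
```

Call:
step_arm(moves=[0,0,0,1.8,1,1.2,1,0,0,0,1.8,1,1.2,1,0,0,0,1.8,1,1.2,1])

```text
t: 6.38
ee_pos: [0.6574, 0.0285, 0.0731]
tool_rot: [-0.001, 0.953, -0.001, 0.302]
contact_force: [-1.9, 0.4, 6.2]
opening: 0.0609
```

```bash
python3 - <<'E'
from mv import *
st(); rel(*grasp(.6505,.0285,.0738,0,ahead=.0067))
E
```

```text
t 6.38 p [0.6574 0.0285 0.0731] z [ 0.575 -0.001 -0.818] y [-0.001  1.    -0.002] q [ 0.195  0.468 -0.379  2.126  1.772  0.227 -0.227] F [-1.88  0.38  6.22] op 0.0609
rot deg [-0.06  0.1   0.08] mm [-0.2  0.  -0.7] target [0.6572 0.0285 0.0738]
```

Contact: 6 N upward at the expected height. I'll open the fingers.

Call:
step_arm(moves=[0,0,0,0,0,0,-1,0,0,0,0,0,0,-1,0,0,0,0,0,0,-1,0,0,0,0,0,0,-1,0,0,0,0,0,0,-1])

```text
t: 6.8
ee_pos: [0.657, 0.0284, 0.0725]
tool_rot: [-0.0, 0.954, -0.001, 0.301]
contact_force: [0.5, -0.1, -0.0]
opening: 0.0907
```

```bash
python3 - <<'E'
from mv import *
st(); rel(*grasp(.6505,.0285,.13,0,ahead=.0)); rel(*grasp(.60,.0285,.17,0,ahead=.0))
E
```

```text
t 6.8 p [0.657  0.0284 0.0725] z [ 0.574 -0.001 -0.819] y [-0.001  1.    -0.002] q [ 0.195  0.469 -0.378  2.127  1.772  0.226 -0.228] F [ 0.5  -0.15 -0.01] op 0.0907
rot deg [-0.06  0.04  0.07] mm [-27.7  -0.  -50.8] target [0.6505 0.0285 0.13  ]
rot deg [-0.06  0.04  0.07] mm [-9.300e+00 -1.000e-01 -1.126e+02] target [0.6    0.0285 0.17  ]
```

Call:
step_arm(moves=[0,0,0,-20,0,-40,-1,0,0,0,-28,0,-62,-1,0,0,0,-28,0,-70,-1,0,0,0,-28,0,-70,-1])

```text
t: 7.13
ee_pos: [0.6396, 0.0289, 0.1469]
tool_rot: [-0.001, 0.954, -0.001, 0.301]
contact_force: [0.3, -0.8, 0.2]
opening: 0.0942
```

```bash
python3 - <<'E'
from mv import *
st(); rel(*grasp(.4618,-.4318,.13,-43))
E
```

```text
t 7.13 p [0.6396 0.0289 0.1469] z [ 0.574 -0.001 -0.819] y [-0.001  1.    -0.002] q [ 0.32   0.316 -0.517  2.128  1.099  0.255  0.433] F [ 0.33 -0.75  0.2 ] op 0.0942
rot deg [24.65  0.08 35.32] mm [ 153.2 -463.9  -85.9] target [ 0.4655 -0.4352  0.13  ]
```

Call:
step_arm(moves=[24.7,0.1,35.3,153,-464,-86,-1,24.7,0.1,35.3,153,-464,-86,-1,24.7,0.1,35.3,153,-464,-86,-1,24.7,0.1,35.3,153,-464,-86,-1,24.7,0.1,35.3,153,-464,-86,-1,24.7,0.1,35.3,153,-464,-86,-1,24.7,0.1,35.3,153,-464,-86,-1,24.7,0.1,35.3,153,-464,-86,-1,24.7,0.1,35.3,153,-464,-86,-1,24.7,0.1,35.3,153,-464,-86,-1,24.7,0.1,35.3,153,-464,-86,-1,24.7,0.1,35.3,153,-464,-86,-1])

```text
t: 8.13
ee_pos: [0.4808, -0.3945, 0.1293]
tool_rot: [0.35, 0.888, -0.111, 0.278]
contact_force: [0.1, 0.2, -0.3]
opening: 0.0941
```

Call:
step_arm(moves=[0,0,0,0,0,0,-1,0,0,0,0,0,0,-1])

```text
t: 8.3
ee_pos: [0.4804, -0.3944, 0.129]
tool_rot: [0.351, 0.887, -0.111, 0.278]
contact_force: [0.3, 0.5, -0.1]
opening: 0.0936
```

```bash
cat > look.py <<'E'
import sys
from cell import read_camera
from h import *
def look(name,p,w=60,h=45):
    o=[];C={}
    for n in("side","top"):
        c=read_camera(n);C[n]=c; u,v=map(int,proj(c,p)); u=min(max(u,w),640-w); v=min(max(v,h),480-h); o.append(cv2.resize(c["img"][v-h:v+h,u-w:u+w,::-1],(400,int(400*h/w)),interpolation=cv2.INTER_CUBIC))
    cv2.imwrite("pics/%s.png"%name,np.hstack(o)); return C
E
python3 - <<'E'
from mv import *
from look import *
from fit2 import ringfit
st(); rel(*grasp(.4618,-.4318,.0075,-43))
C=look("b1",(.65,.03,.07)); c=C["side"]
h=cv2.cvtColor(c["img"],cv2.COLOR_RGB2HSV)
m=((h[...,1]>75)&(h[...,0]<25)&(h[...,0]>5)).astype(np.uint8)
u,v=map(int,proj(c,(.65,.0285,.077))); n,l,s_,ce=cv2.connectedComponentsWithStats(m); k=l[v,u]; print(k,s_[k],pt(c,*ce[k],.073))
m=(l==k).astype(np.uint8); Cn=max(cv2.findContours(m,0,1)[0],key=len)[:,0]; 
P=np.array([pt(c,x,y,.073) for x,y in Cn]); print(P.min(0),P.max(0))
E
```

```text
t 8.3 p [ 0.4804 -0.3944  0.129 ] z [ 0.414 -0.393 -0.821] y [ 0.685  0.729 -0.003] q [ 0.865  0.296 -0.316  2.183  1.215  0.199  0.258] F [ 0.3   0.49 -0.11] op 0.0936
rot deg [-0.26 -0.19 -0.1 ] mm [ 55.5 -39.7 109.6] target [ 0.4655 -0.4352  0.0075]
8 [337 252  25  23 489] [0.65085524 0.02686387 0.073     ]
[ 0.61794075 -0.00735303  0.073     ] [0.68562069 0.06322944 0.073     ]
```

View pics/b1.png

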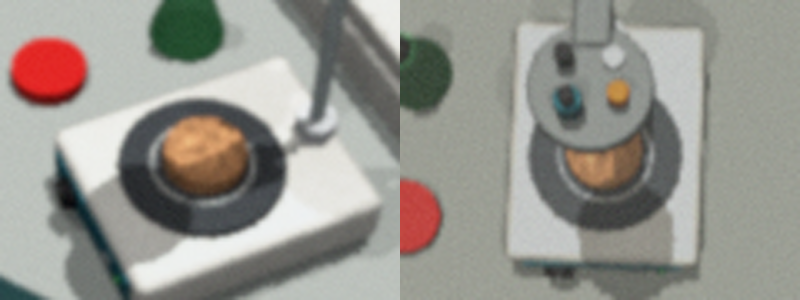

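The cork lies flat and centred in the printed ring (side view), so I'll move on to the tile.

Call:
step_arm(moves=[-0.3,-0.2,0,42,-40,91,-1,-0.3,-0.2,0,42,-40,91,-1,-0.3,-0.2,0,42,-40,91,-1,-0.3,-0.2,0,42,-40,91,-1,-0.3,-0.2,0,42,-40,91,-1,-0.3,-0.2,0,42,-40,91,-1,-0.3,-0.2,0,42,-40,91,-1])

```text
t: 8.98
ee_pos: [0.4669, -0.4327, 0.028]
tool_rot: [0.348, 0.888, -0.108, 0.279]
contact_force: [-0.5, -0.2, -0.2]
opening: 0.0939
```

```bash
python3 - <<'E'
from mv import *
from look import *
st(); rel(*grasp(.4618,-.4318,.0075,-43))
C=look("b2",(.462,-.432,.0))
E
```

```text
t 8.98 p [ 0.4669 -0.4327  0.028 ] z [ 0.421 -0.386 -0.821] y [0.679 0.734 0.002] q [ 1.113  0.565 -0.505  2.178  2.158  0.305 -0.515] F [-0.54 -0.23 -0.24] op 0.0939
rot deg [ 0.25 -0.16  0.12] mm [11.2 -2.9 17.2] target [ 0.4655 -0.4352  0.0075]
```

View pics/b2.png

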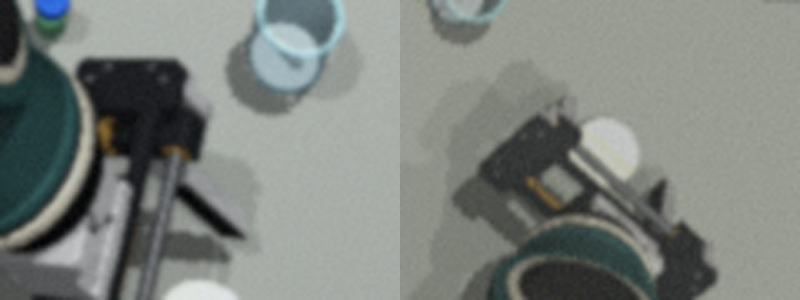

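The tile sits centred between the fingers at top crop (610,145). I'll descend in small steps.

Call:
step_arm(moves=[0.2,-0.2,0,6,-3,9,-1,0.2,-0.2,0,11,-3,17,-1,0.2,-0.2,0,11,-3,17,-1,0.2,-0.2,0,11,-3,17,-1])

```text
t: 9.42
ee_pos: [0.4664, -0.4362, 0.0113]
tool_rot: [0.348, 0.887, -0.112, 0.281]
contact_force: [0.2, -0.9, 0.3]
opening: 0.094
```

```bash
python3 - <<'E'
from mv import *
st(); rel(*grasp(.4618,-.4318,.0075,-43))
E
```

```text
t 9.42 p [ 0.4664 -0.4362  0.0113] z [ 0.422 -0.394 -0.817] y [ 0.68   0.733 -0.002] q [ 1.147  0.618 -0.543  2.178  2.229  0.359 -0.556] F [ 0.24 -0.9   0.33] op 0.094
rot deg [-0.02  0.25  0.18] mm [3.3 0.1 2.3] target [ 0.4655 -0.4352  0.0075]
```

Call:
step_arm(moves=[0,0.2,0,3.3,0,2.3,-1,0,0.2,0,3.3,0,2.3,-1,0,0.2,0,3.3,0,2.3,-1])

```text
t: 9.67
ee_pos: [0.4649, -0.4359, 0.0073]
tool_rot: [0.349, 0.888, -0.111, 0.28]
contact_force: [0.1, 0.3, 0.7]
opening: 0.0942
```

```bash
python3 - <<'E'
from mv import *
st(); rel(*grasp(.4618,-.4318,.0075,-43))
E
```

```text
t 9.67 p [ 0.4649 -0.4359  0.0073] z [ 0.42  -0.393 -0.818] y [ 0.681  0.732 -0.002] q [ 1.15   0.626 -0.545  2.178  2.236  0.365 -0.56 ] F [0.14 0.29 0.66] op 0.0942
rot deg [-0.05  0.07  0.13] mm [-0.1  0.9 -0.3] target [ 0.4655 -0.4352  0.0075]
```

Call:
step_arm(moves=[0,0,0,0,0.5,0,1,0,0,0,0,0.5,0,1,0,0,0,0,0.5,0,1,0,0,0,0,0.5,0,1,0,0,0,0,0.5,0,1,0,0,0,0,0.5,0,1,0,0,0,0,0.5,0,1])

```text
t: 10.25
ee_pos: [0.4649, -0.4357, 0.0067]
tool_rot: [0.349, 0.887, -0.111, 0.28]
contact_force: [-0.9, 0.4, 0.8]
opening: 0.057
```

```bash
python3 - <<'E'
from mv import *
st(); rel(*grasp(.4618,-.4318,.06,-43)); rel(*grasp(.4618,-.4318,.16,-43)); 
E
```

```text
t 10.25 p [ 0.4649 -0.4357  0.0067] z [ 0.419 -0.392 -0.819] y [ 0.681  0.732 -0.002] q [ 1.15   0.628 -0.545  2.178  2.236  0.366 -0.561] F [-0.85  0.41  0.78] op 0.057
rot deg [-0.05  0.04  0.09] mm [-30.6   0.6 -43.6] target [ 0.4655 -0.4352  0.06  ]
rot deg [-0.05  0.04  0.09] mm [ -88.1    0.5 -125.5] target [ 0.4655 -0.4352  0.16  ]
```

Call:
step_arm(moves=[0,0,0,-8,0.5,-12,1,0,0,0,-25,0.5,-36,1,0,0,0,-50,0.5,-71,1,0,0,0,-88,0.5,-125.5,1,0,0,0,-88,0.5,-125.5,1,0,0,0,-88,0.5,-125.5,1,0,0,0,-88,0.5,-125.5,1,0,0,0,-88,0.5,-125.5,1])

```text
t: 10.92
ee_pos: [0.4652, -0.4349, 0.1592]
tool_rot: [0.349, 0.888, -0.111, 0.279]
contact_force: [0.2, 0.1, -0.4]
opening: 0.0566
```

```bash
python3 - <<'E'
from mv import *
from look import *
st(); rel(*grasp(.6505,.0285,.16,0,ahead=.0049)); 
C=look("b3",(.462,-.432,.12))
E
```

```text
t 10.92 p [ 0.4652 -0.4349  0.1592] z [ 0.419 -0.392 -0.819] y [ 0.681  0.732 -0.002] q [ 1.265  0.312 -0.663  2.123  1.01   0.27   0.588] F [ 0.19  0.07 -0.42] op 0.0566
rot deg [-24.73  -0.05 -35.11] mm [ 143.6  468.8 -102.7] target [0.6554 0.0285 0.16  ]
```

View pics/b3.png

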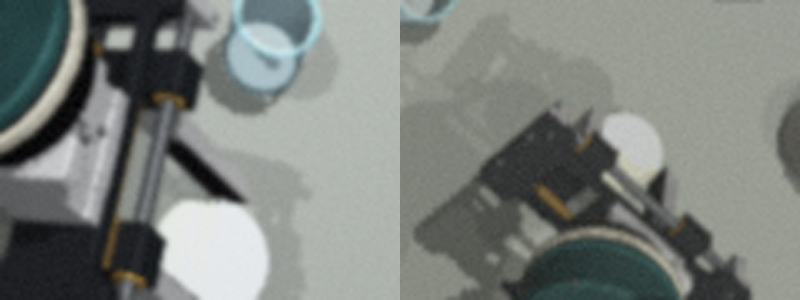

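```bash
cat > plane.py <<'E'
from h import *
def plane(c,ctr,rad,z0,z1,thr=None,color=None):
    P=cloud(c); m=(np.hypot(P[...,0]-ctr[0],P[...,1]-ctr[1])<rad)&(P[...,2]>z0)&(P[...,2]<z1)
    if color is not None: m&=color(c["img"].astype(int))
    Q=P[m]; A=np.c_[Q[:,:2]-ctr,np.ones(len(Q))]; w=np.ones(len(Q),bool)
    for _ in range(5):
        x=np.linalg.lstsq(A[w],Q[w,2],rcond=None)[0]; r=A@x-Q[:,2]; w=abs(r)<max(.003,1.5*np.median(abs(r)))
    print("n",w.sum(),"slope x,y",x[:2].round(3),"z",x[2].round(4),"centroid",Q[w].mean(0).round(4))
E
python3 - <<'E'
from look import *; from plane import *
C=look("b4",(.65,.03,.07))
for n in("side","top"): plane(C[n],np.array([.4618,-.4318]),.035,.14,.19,color=lambda i:i.min(-1)>175)
for n in("side",): plane(C[n],np.array([.6505,.0285]),.032,.065,.09,color=lambda i:i[...,0]-i[...,2]>40)
E
```

```text
n 748 slope x,y [-0.005  0.006] z 0.1661 centroid [ 0.4641 -0.4309  0.1661]
n 179 slope x,y [0.01 0.03] z 0.163 centroid [ 0.4682 -0.4409  0.1628]
n 361 slope x,y [0.002 0.007] z 0.0783 centroid [0.65   0.0274 0.0782]
```

Call:
step_arm(moves=[-12.4,0,-17.5,72,234,-51,1,-12.4,0,-17.5,72,234,-51,1,-12.4,0,-17.5,72,234,-51,1,-12.4,0,-17.5,72,234,-51,1,-12.4,0,-17.5,72,234,-51,1,-24.7,0,-35.1,143.6,469,-103,1,-24.7,0,-35.1,143.6,469,-103,1,-24.7,0,-35.1,143.6,469,-103,1,-24.7,0,-35.1,143.6,469,-103,1,-24.7,0,-35.1,143.6,469,-103,1,-24.7,0,-35.1,143.6,469,-103,1,-24.7,0,-35.1,143.6,469,-103,1])

```text
t: 12.12
ee_pos: [0.624, -0.0502, 0.1567]
tool_rot: [0.001, 0.954, -0.0, 0.299]
contact_force: [1.0, -0.6, 0.2]
opening: 0.0566
```

```bash
python3 - <<'E'
from mv import *
st(); rel(*grasp(.6505,.0285,.13,0,ahead=.0049)); 
E
```

```text
t 12.12 p [ 0.624  -0.0502  0.1567] z [ 0.571 -0.001 -0.821] y [ 0.002  1.    -0.   ] q [ 0.836  0.364 -0.91   2.14   1.082  0.292  0.638] F [ 1.04 -0.65  0.17] op 0.0566
rot deg [-0.08 -0.16 -0.11] mm [-10.4  78.8  39.7] target [0.6554 0.0285 0.13  ]
```

Call:
step_arm(moves=[0,-0.2,-0.1,-10,79,40,1,0,-0.2,-0.1,-10,79,40,1,0,-0.2,-0.1,-10,79,40,1,0,-0.2,-0.1,-10,79,40,1,0,-0.2,-0.1,-10,79,40,1])

```text
t: 12.53
ee_pos: [0.6549, 0.0319, 0.1292]
tool_rot: [-0.003, 0.954, 0.001, 0.301]
contact_force: [-0.8, -0.4, -0.9]
opening: 0.0571
```

```bash
python3 - <<'E'
from mv import *
from look import *
st(); rel(*grasp(.6505,.0285,.095,0,ahead=.0049)); 
C=look("b5",(.65,.03,.12),80,60)
E
```

```text
t 12.53 p [0.6549 0.0319 0.1292] z [ 0.574  0.003 -0.819] y [-0.006  1.    -0.001] q [ 0.493  0.426 -0.737  2.098  1.348  0.348  0.246] F [-0.76 -0.43 -0.9 ] op 0.0571
rot deg [0.15 0.01 0.29] mm [19.2 -3.4 28.3] target [0.6554 0.0285 0.095 ]
```

View pics/b5.png

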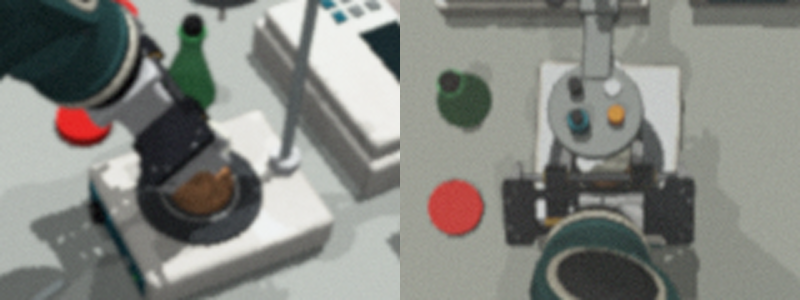

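Call:
step_arm(moves=[0.1,0,0.2,10,-3.4,15,1,0.1,0,0.2,20,-3.4,30,1,0.1,0,0.2,21,-3.4,31,1,0.1,0,0.2,21,-3.4,31,1,0.1,0,0.2,21,-3.4,31,1,0.1,0,0.2,21,-3.4,31,1])

```text
t: 13.13
ee_pos: [0.6564, 0.0239, 0.0945]
tool_rot: [0.002, 0.953, -0.001, 0.302]
contact_force: [0.6, 0.1, -0.6]
opening: 0.0572
```

```bash
python3 - <<'E'
from mv import *
st(); rel(*grasp(.6505,.0285,.0842,0,ahead=.0049)); 
E
```

```text
t 13.13 p [0.6564 0.0239 0.0945] z [ 0.576 -0.003 -0.817] y [ 0.005  1.    -0.001] q [ 0.439  0.481 -0.662  2.115  1.595  0.333  0.008] F [ 0.57  0.1  -0.61] op 0.0572
rot deg [-0.2   0.17 -0.18] mm [6.8 4.6 7.9] target [0.6554 0.0285 0.0842]
```

Call:
step_arm(moves=[-0.2,0.1,-0.2,2,4,2.5,1,-0.2,0.1,-0.2,4,4,5.5,1,-0.2,0.1,-0.2,5.5,4,6.5,1,-0.2,0.1,-0.2,5.5,4,6.5,1])

```text
t: 13.47
ee_pos: [0.6551, 0.0287, 0.0849]
tool_rot: [-0.001, 0.954, 0.0, 0.301]
contact_force: [0.1, -0.2, 0.1]
opening: 0.0571
```

```bash
python3 - <<'E'
from mv import *
st(); rel(*grasp(.6505,.0285,.0837,0,ahead=.0049)); 
E
```

```text
t 13.47 p [0.6551 0.0287 0.0849] z [ 0.574  0.001 -0.819] y [-0.001  1.     0.   ] q [ 0.43   0.5   -0.661  2.119  1.651  0.34  -0.044] F [ 0.13 -0.18  0.08] op 0.0571
rot deg [ 0.05 -0.    0.06] mm [ 0.4 -0.2  1.2] target [0.6554 0.0285 0.0837]
```

Call:
step_arm(moves=[0,0,0,1,-0.2,1.3,1,0,0,0,1,-0.2,1.3,1,0,0,0,1,-0.2,1.3,1])

```text
t: 13.72
ee_pos: [0.6554, 0.0285, 0.0837]
tool_rot: [-0.001, 0.954, 0.0, 0.301]
contact_force: [-0.4, 0.0, 2.2]
opening: 0.0569
```

```bash
python3 - <<'E'
from mv import *
st(); rel(*grasp(.6505,.0285,.0837,0,ahead=.0049)); 
E
```

```text
t 13.72 p [0.6554 0.0285 0.0837] z [ 0.574  0.001 -0.819] y [-0.001  1.    -0.   ] q [ 0.43   0.503 -0.661  2.12   1.662  0.341 -0.054] F [-0.44  0.03  2.22] op 0.0569
rot deg [0.04 0.04 0.07] mm [-0. -0.  0.] target [0.6554 0.0285 0.0837]
```

Light contact (2.2 N) right at the expected height, so I'll release.

Call:
step_arm(moves=[0,0,0,0,0,0,-1,0,0,0,0,0,0,-1,0,0,0,0,0,0,-1,0,0,0,0,0,0,-1,0,0,0,0,0,0,-1,0,0,0,-20,0,-40,-1,0,0,0,-28,0,-70,-1,0,0,0,-28,0,-80,-1,0,0,0,-28,0,-80,-1,0,0,0,-28,0,-80,-1])

```text
t: 14.55
ee_pos: [0.6326, 0.0281, 0.1669]
tool_rot: [-0.001, 0.953, -0.0, 0.302]
contact_force: [1.1, 0.2, -1.1]
opening: 0.0939
```

```bash
python3 - <<'E'
from mv import *
st(); rel(*grasp(.5925,-.3133,.16,-28)); rel(*grasp(.5925,-.3133,.16,-10))
E
```

```text
t 14.55 p [0.6326 0.0281 0.1669] z [ 0.576 -0.    -0.817] y [-0.001  1.    -0.001] q [ 0.568  0.32  -0.798  2.124  1.106  0.341  0.457] F [ 1.14  0.25 -1.05] op 0.0939
rot deg [16.08  0.18 22.98] mm [  33.5 -343.7  -14.8] target [ 0.5969 -0.3156  0.16  ]
rot deg [5.73 0.17 8.25] mm [  33.1 -342.3  -14.5] target [ 0.5974 -0.3142  0.16  ]
```

Call:
step_arm(moves=[16.1,0.2,23,33.5,-344,-15,-1,16.1,0.2,23,33.5,-344,-15,-1,16.1,0.2,23,33.5,-344,-15,-1,16.1,0.2,23,33.5,-344,-15,-1,16.1,0.2,23,33.5,-344,-15,-1,16.1,0.2,23,33.5,-344,-15,-1,16.1,0.2,23,33.5,-344,-15,-1,16.1,0.2,23,33.5,-344,-15,-1,16.1,0.2,23,33.5,-344,-15,-1,16.1,0.2,23,33.5,-344,-15,-1,16.1,0.2,23,33.5,-344,-15,-1])

```text
t: 15.47
ee_pos: [0.596, -0.3165, 0.1567]
tool_rot: [0.232, 0.926, -0.073, 0.289]
contact_force: [-0.7, 1.4, -0.1]
opening: 0.0938
```

```bash
python3 - <<'E'
from mv import *
from look import *; from plane import *; from fit2 import ringfit
st(); rel(*grasp(.5925,-.3133,.12,-28,ahead=.011)); rel(*grasp(.5925,-.3133,.022,-28,ahead=.011))
C=look("c1",(.65,.03,.07)); c=C["side"]
plane(c,np.array([.6505,.0285]),.035,.08,.10,color=lambda i:i.min(-1)>130)
plane(c,np.array([.6505,.0285]),.035,.06,.10,color=lambda i:i[...,0]-i[...,2]>40)
m=(c["img"].min(-1)>130).astype(np.uint8); u,v=map(int,proj(c,(.65,.0285,.087)));n,l,s_,ce=cv2.connectedComponentsWithStats(m);k=l[v,u];print(s_[k],pt(c,*ce[k],.087))
cy=lambda i:(i[...,1]+i[...,2])/2-i[...,0]
for n in C: print(n,ringfit(C[n],(.5925,-.3133),.0262,.069,cy,.020,.032))
E
```

```text
t 15.47 p [ 0.596  -0.3165  0.1567] z [ 0.502 -0.269 -0.822] y [ 0.471  0.882 -0.   ] q [ 0.95   0.376 -0.62   2.036  0.978  0.301  0.635] F [-0.66  1.44 -0.1 ] op 0.0938
rot deg [-0.08 -0.27 -0.08] mm [15.6  1.2 33.9] target [ 0.6022 -0.3185  0.12  ]
rot deg [-0.08 -0.27 -0.08] mm [ 71.5   1.3 114.4] target [ 0.6022 -0.3185  0.022 ]
n 186 slope x,y [-0.02 -0.02] z 0.0889 centroid [0.6559 0.035  0.0886]
n 0 slope x,y [0. 0.] z 0.0 centroid [nan nan nan]
[337 250  23  15 216] [0.65648203 0.03648654 0.087     ]
side (array([ 0.5906, -0.3113]), 112, np.float64(0.0014))
top (array([ 0.592 , -0.3112]), 112, np.float64(0.0015))
  return _methods._mean(a, axis=axis, dtype=dtype,
  ret = ret.dtype.type(ret / rcount)
plane.py:8: RuntimeWarning: Mean of empty slice.
  print("n",w.sum(),"slope x,y",x[:2].round(3),"z",x[2].round(4),"centroid",Q[w].mean(0).round(4))
  ret = um.true_divide(
```

View pics/c1.png

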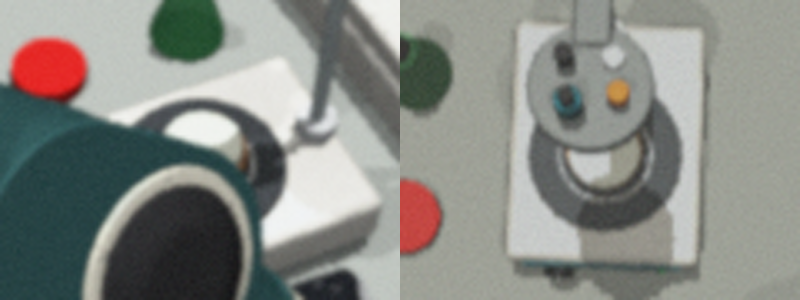

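Call:
step_arm(moves=[0,-0.3,0,16,1,34,-1,0,-0.3,0,30,1,54,-1,0,-0.3,0,45,1,76,-1,0,-0.3,0,45,1,76,-1,0,-0.3,0,45,1,76,-1,0,-0.3,0,45,1,76,-1])

```text
t: 16.07
ee_pos: [0.6028, -0.3154, 0.0681]
tool_rot: [0.229, 0.926, -0.072, 0.292]
contact_force: [0.0, 0.5, -0.4]
opening: 0.0939
```

```bash
python3 - <<'E'
from mv import *
from look import *
st(); rel(*grasp(.592,-.3127,.022,-28,ahead=.011))
C=look("c2",(.592,-.313,.035))
E
```

```text
t 16.07 p [ 0.6028 -0.3154  0.0681] z [ 0.507 -0.268 -0.819] y [ 0.467  0.884 -0.   ] q [ 0.769  0.513 -0.42   2.073  1.712  0.217 -0.099] F [ 0.03  0.48 -0.36] op 0.0939
rot deg [ 0.09 -0.03  0.16] mm [26.3 -2.7 37.9] target [ 0.6017 -0.3179  0.022 ]
```

View pics/c2.png

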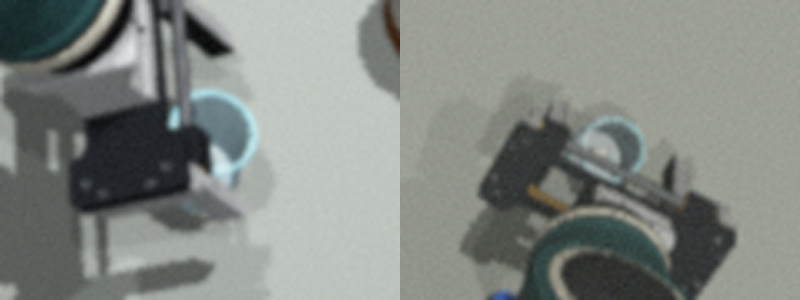

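Call:
step_arm(moves=[0,0,0.1,9,-2.7,13,-1,0,0,0.1,18,-2.7,26,-1,0,0,0.1,26,-2.7,38,-1,0,0,0.1,26,-2.7,38,-1,0,0,0.1,26,-2.7,38,-1,0,0,0.1,26,-2.7,38,-1])

```text
t: 16.67
ee_pos: [0.6024, -0.3206, 0.0251]
tool_rot: [0.231, 0.925, -0.073, 0.293]
contact_force: [0.2, 0.1, 0.2]
opening: 0.0942
```

```bash
python3 - <<'E'
from mv import *
st(); rel(*grasp(.592,-.3127,.022,-28,ahead=.011))
E
```

```text
t 16.67 p [ 0.6024 -0.3206  0.0251] z [ 0.508 -0.271 -0.818] y [0.471 0.882 0.   ] q [ 0.857  0.627 -0.52   2.074  2.009  0.309 -0.337] F [0.16 0.06 0.18] op 0.0942
rot deg [-0.04  0.16 -0.07] mm [3.3 2.1 1.4] target [ 0.6017 -0.3179  0.022 ]
```

Call:
step_arm(moves=[0,0.1,0,3.3,2,1.4,-1,0,0.1,0,3.3,2,1.4,-1,0,0.1,0,3.3,2,1.4,-1,0,0.1,0,3.3,2,1.4,1,0,0.1,0,3.3,2,1.4,1,0,0.1,0,3.3,2,1.4,1,0,0.1,0,3.3,2,1.4,1,0,0.1,0,3.3,2,1.4,1,0,0.1,0,3.3,2,1.4,1,0,0.1,0,3.3,2,1.4,1,0,0.1,0,3.3,2,1.4,1])

```text
t: 17.58
ee_pos: [0.6012, -0.318, 0.0208]
tool_rot: [0.232, 0.925, -0.073, 0.292]
contact_force: [-0.8, 0.6, 0.7]
opening: 0.0495
```

```bash
python3 - <<'E'
from mv import *
st(); rel(*grasp(.592,-.3127,.06,-28,ahead=.011)); rel(*grasp(.592,-.3127,.16,-28,ahead=.011))
E
```

```text
t 17.58 p [ 0.6012 -0.318   0.0208] z [ 0.506 -0.27  -0.819] y [0.471 0.882 0.   ] q [ 0.859  0.636 -0.527  2.078  2.022  0.319 -0.349] F [-0.83  0.65  0.67] op 0.0495
rot deg [-0.04  0.01 -0.09] mm [-22.8   0.3 -31.8] target [ 0.6017 -0.3179  0.06  ]
rot deg [-0.04  0.01 -0.09] mm [ -80.2    0.4 -113.7] target [ 0.6017 -0.3179  0.16  ]
```

Call:
step_arm(moves=[0,0,0,-6,0.3,-8,1,0,0,0,-16,0.3,-22,1,0,0,0,-32,0.3,-45,1,0,0,0,-50,0.3,-70,1,0,0,0,-66,0.3,-93,1,0,0,0,-80,0.3,-113,1,0,0,0,-80,0.3,-113,1,0,0,0,-80,0.3,-113,1])

```text
t: 18.25
ee_pos: [0.6035, -0.318, 0.1641]
tool_rot: [0.231, 0.925, -0.073, 0.294]
contact_force: [0.8, -0.4, -0.2]
opening: 0.0496
```

```bash
python3 - <<'E'
from mv import *
from look import *
st(); rel(*grasp(.6505,.0285,.16,0,ahead=.0104))
C=look("c3",(.592,-.313,.16))
E
```

```text
t 18.25 p [ 0.6035 -0.318   0.1641] z [ 0.51  -0.27  -0.817] y [0.469 0.883 0.001] q [ 0.972  0.382 -0.652  2.02   0.986  0.316  0.634] F [ 0.83 -0.39 -0.16] op 0.0496
rot deg [-16.08   0.25 -22.91] mm [ 93.8 332.9 -61.1] target [0.6609 0.0285 0.16  ]
```

View pics/c3.png

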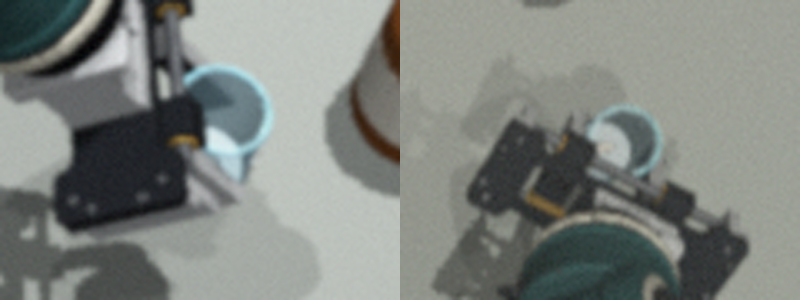

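Call:
step_arm(moves=[-1,0,-1.4,6,20,-4,1,-2.5,0,-3.5,14,50,-9,1,-4.2,0,-6,24,85,-16,1,-6,0,-8.5,34,122,-22,1,-7.8,0,-11,45,160,-29,1,-9.6,0.1,-13.6,55,197,-36,1,-11.4,0.1,-16.2,66,233,-43,1,-13,0.2,-18.5,76,268,-50,1,-14.5,0.2,-20.6,84,300,-55,1,-15.6,0.2,-22.2,91,322,-59,1,-16.1,0.2,-22.9,94,333,-61,1,-16.1,0.2,-22.9,94,333,-61,1])

```text
t: 19.35
ee_pos: [0.6596, 0.0313, 0.1544]
tool_rot: [-0.001, 0.954, 0.002, 0.299]
contact_force: [0.2, 0.0, 0.1]
opening: 0.0497
```

```bash
python3 - <<'E'
from mv import *
from look import *
st(); rel(*grasp(.6505,.0285,.125,0,ahead=.0104))
C=look("c4",(.65,.03,.15),80,60)
E
```

```text
t 19.35 p [0.6596 0.0313 0.1544] z [ 0.57   0.004 -0.821] y [-0.002  1.     0.003] q [ 0.525  0.392 -0.769  2.068  1.158  0.364  0.429] F [0.21 0.04 0.14] op 0.0497
rot deg [ 0.2  -0.22  0.02] mm [15.6 -2.8 24.9] target [0.6609 0.0285 0.125 ]
```

View pics/c4.png

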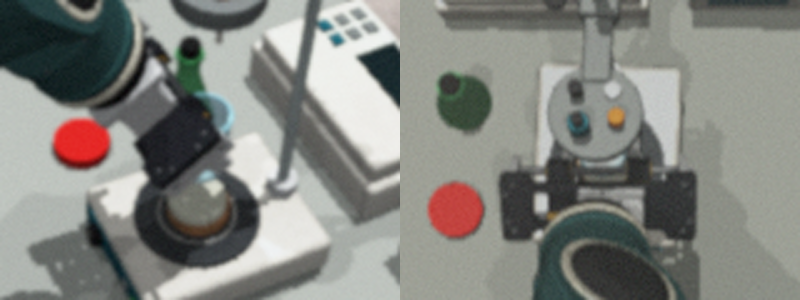

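Call:
step_arm(moves=[0.2,-0.2,0,7,-2.8,11,1,0.2,-0.2,0,14,-2.8,22,1,0.2,-0.2,0,20,-2.8,32,1,0.2,-0.2,0,22,-2.8,34.5,1,0.2,-0.2,0,22,-2.8,34.5,1,0.2,-0.2,0,22,-2.8,34.5,1,0.2,-0.2,0,22,-2.8,34.5,1])

```text
t: 20.03
ee_pos: [0.6618, 0.0252, 0.1152]
tool_rot: [0.002, 0.953, -0.001, 0.301]
contact_force: [-0.0, 0.6, -0.8]
opening: 0.0499
```

```bash
python3 - <<'E'
from mv import *
from look import *
st(); rel(*grasp(.6505,.0285,.1083,0,ahead=.0104))
C=look("c5",(.65,.03,.11),60,45)
E
```

```text
t 20.03 p [0.6618 0.0252 0.1152] z [ 0.575 -0.004 -0.818] y [ 0.005  1.    -0.001] q [ 0.422  0.44  -0.642  2.093  1.413  0.317  0.174] F [-0.03  0.56 -0.81] op 0.0499
rot deg [-0.2   0.08 -0.18] mm [4.8 3.3 5.1] target [0.6609 0.0285 0.1083]
```

View pics/c5.png

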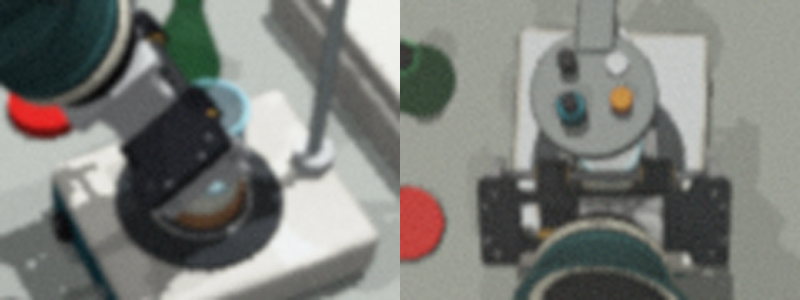

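Call:
step_arm(moves=[-0.2,0.1,-0.2,1.5,3,1.8,1,-0.2,0.1,-0.2,3,3,3.6,1,-0.2,0.1,-0.2,4,3,4.4,1,-0.2,0.1,-0.2,4,3,4.4,1,-0.2,0.1,-0.2,4,3,4.4,1])

```text
t: 20.55
ee_pos: [0.6608, 0.0288, 0.1085]
tool_rot: [-0.001, 0.954, 0.0, 0.3]
contact_force: [0.7, -0.2, -0.7]
opening: 0.0497
```

```bash
python3 - <<'E'
from mv import *
st(); rel(*grasp(.6505,.0285,.1078,0,ahead=.0104))
E
```

```text
t 20.55 p [0.6608 0.0288 0.1085] z [ 0.573  0.001 -0.82 ] y [-0.001  1.    -0.   ] q [ 0.409  0.451 -0.633  2.096  1.45   0.314  0.138] F [ 0.73 -0.23 -0.72] op 0.0497
rot deg [ 0.03 -0.07  0.06] mm [ 0.3 -0.3  0.6] target [0.6609 0.0285 0.1078]
```

Call:
step_arm(moves=[0,0,0,0.6,-0.3,0.9,1,0,0,0,0.6,-0.3,0.9,1,0,0,0,0.6,-0.3,0.9,1])

```text
t: 20.8
ee_pos: [0.6611, 0.0286, 0.1078]
tool_rot: [-0.001, 0.954, 0.0, 0.3]
contact_force: [0.1, 0.1, 2.0]
opening: 0.0495
```

```bash
python3 - <<'E'
from mv import *
st(); rel(*grasp(.6505,.0285,.1078,0,ahead=.0104))
E
```

```text
t 20.8 p [0.6611 0.0286 0.1078] z [ 0.573  0.001 -0.819] y [-0.001  1.    -0.   ] q [ 0.408  0.452 -0.631  2.097  1.458  0.313  0.131] F [0.11 0.08 2.02] op 0.0495
rot deg [ 0.04 -0.03  0.07] mm [ 0.2 -0.1 -0.1] target [0.6609 0.0285 0.1078]
```

Call:
step_arm(moves=[0,0,0,0,0,0,-1,0,0,0,0,0,0,-1,0,0,0,0,0,0,-1,0,0,0,0,0,0,-1,0,0,0,0,0,0,-1,0,0,0,0,0,0,-1,0,0,0,0,0,-15,-1,0,0,0,0,0,-45,-1,0,0,0,0,0,-75,-1,0,0,0,0,0,-75,-1])

```text
t: 21.63
ee_pos: [0.6168, 0.0288, 0.1723]
tool_rot: [-0.0, 0.954, -0.0, 0.301]
contact_force: [0.8, 1.0, 2.2]
opening: 0.0943
```

```bash
python3 - <<'E'
from mv import *
from look import *
st(); rel(*grasp(.55,-.25,.22,-25,lean=25)); rel(*grasp(.56,.0285,.20,0))
C=look("d1",(.65,.03,.11),60,45)
E
```

```text
t 21.63 p [0.6168 0.0288 0.1723] z [ 0.574  0.    -0.819] y [-0.001  1.    -0.   ] q [ 0.578  0.278 -0.802  2.153  1.044  0.324  0.5  ] F [0.8  1.05 2.18] op 0.0943
rot deg [12.53  9.91 21.73] mm [  23.8 -280.9  -74.9] target [ 0.5545 -0.2521  0.22  ]
rot deg [0.01 0.06 0.05] mm [ 26.5  -0.3 -52.5] target [0.565  0.0285 0.2   ]
```

View pics/d1.png

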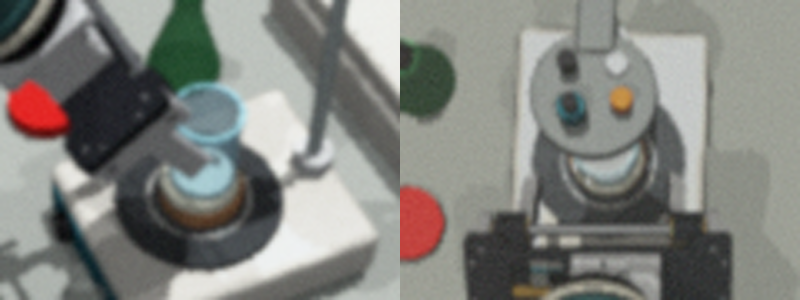

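Call:
step_arm(moves=[0,0,0,5,0,-30,-1,0,0,0,20,0,-50,-1,0,0,0,20,0,-55,-1,0,0,0,20,0,-55,-1,0,0,0,20,0,-55,-1])

```text
t: 22.15
ee_pos: [0.5706, 0.0277, 0.2025]
tool_rot: [-0.0, 0.954, -0.0, 0.3]
contact_force: [0.1, 0.5, 0.1]
opening: 0.0938
```

```bash
python3 - <<'E'
from mv import *
st(); rel(*grasp(.48,.28,.24,30,lean=20))
E
```

```text
t 22.15 p [0.5706 0.0277 0.2025] z [ 0.573  0.    -0.82 ] y [-0.  1. -0.] q [ 0.799  0.136 -0.996  2.219  0.723  0.311  0.779] F [0.06 0.46 0.14] op 0.0938
rot deg [-13.88  14.61 -26.67] mm [ 49.1 254.8 -80.1] target [0.4843 0.2825 0.24  ]
```

Call:
step_arm(moves=[-14,14.6,-26.7,49,255,-80,-1,-14,14.6,-26.7,49,255,-80,-1,-14,14.6,-26.7,49,255,-80,-1,-14,14.6,-26.7,49,255,-80,-1,-14,14.6,-26.7,49,255,-80,-1,-14,14.6,-26.7,49,255,-80,-1,-14,14.6,-26.7,49,255,-80,-1,-14,14.6,-26.7,49,255,-80,-1,-14,14.6,-26.7,49,255,-80,-1,-14,14.6,-26.7,49,255,-80,-1])

```text
t: 22.98
ee_pos: [0.4842, 0.283, 0.2394]
tool_rot: [-0.256, 0.951, 0.046, 0.167]
contact_force: [0.1, 0.3, 0.0]
opening: 0.0938
```

```bash
python3 - <<'E'
from mv import *
from look import *; from fit2 import ringfit
st()
C=look("d2",(.65,.03,.10),60,45); C=look("d3",(.58,.0,.05),230,170)
cy=lambda i:(i[...,1]+i[...,2])/2-i[...,0]
print("rim side",ringfit(C["side"],(.6505,.0285),.0262,.156,cy,.02,.032))
E
```

```text
t 22.98 p [0.4842 0.283  0.2394] z [ 0.295  0.173 -0.94 ] y [-0.502  0.865  0.002] q [ 0.481  0.225 -1.194  1.991  0.38   0.748  1.191] F [0.09 0.27 0.01] op 0.0938
rim side (array([0.6509, 0.0299]), 120, np.float64(0.0023))
```

View pics/d2.png

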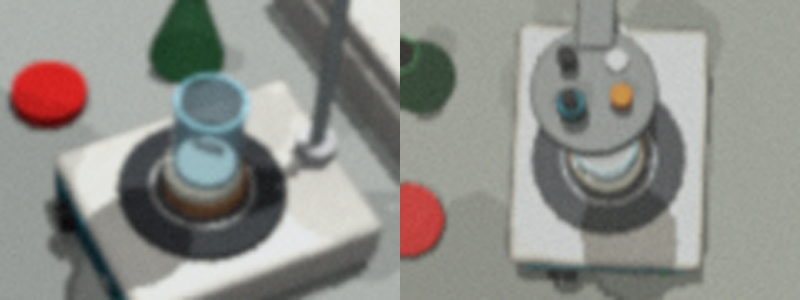

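View pics/d3.png

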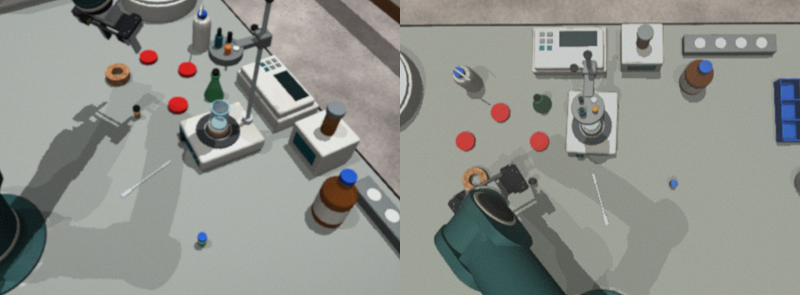

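```bash
python3 - <<'E'
from look import *
s0=dict(np.load("side0.npz")); c=read_camera("side")
def cent(c,u,v,w,f):
    i=c["img"][v-w:v+w,u-w:u+w].astype(int); m=f(i); y,x=np.where(m); return (x.mean()+u-w).round(1),(y.mean()+v-w).round(1),m.sum()
T={"ring":(233,203,22,lambda i:i[...,0]-i[...,2]>50),"flask":(344,215,25,lambda i:(i[...,1]-i[...,0]>15)),"vial0":(255,246,12,lambda i:i.max(-1)<70),"vial1":(330,394,14,lambda i:i[...,2]-i[...,0]>50),"spat":(266,322,36,lambda i:i.min(-1)>185)}
for n,a in T.items(): print(n,cent(s0,*a),cent(c,*a))
d=np.abs(c["img"].astype(int)-s0["img"]).sum(-1)[240:300,300:410]
E
```

```text
ring (np.float64(232.4), np.float64(199.7), np.int64(368)) (np.float64(232.4), np.float64(199.6), np.int64(374))
flask (np.float64(344.1), np.float64(219.9), np.int64(517)) (np.float64(345.6), np.float64(223.1), np.int64(655))
vial0 (np.float64(254.7), np.float64(244.0), np.int64(62)) (np.float64(254.7), np.float64(242.6), np.int64(57))
vial1 (np.float64(330.1), np.float64(389.6), np.int64(103)) (np.float64(330.0), np.float64(389.6), np.int64(105))
spat (np.float64(259.4), np.float64(326.6), np.int64(36)) (np.float64(245.3), np.float64(336.5), np.int64(55))
```

```bash
python3 -c "
from cell import *
print(finish_job())"
```

```text
the job is handed in; nothing more can be done
None
```

The titration stand is set up and handed in at about 23 s of the 70 s allowed. The cork disc is on the stirrer plate, the white tile on the cork, and the beaker with its stir bar on the tile. I leaned the tool in 35° from the front for every placing and opened the fingers only after light contact: 6 N for the cork, 2 N for the tile and 2 N for the beaker.

**Beaker:** in the last side picture it stands upright. Its rim centre measured (0.651, 0.030) and the plate centre about (0.650, 0.029), so it is off by under about 2 mm. That rim fit was rough, with about 2 mm scatter. A dark mark on the beaker's floor looks like the stir bar.

**Cork and tile:** both sit evenly inside the printed ring. Before the tile went on, the depth data showed the cork level. The tile was level in the gripper just before placing. After placing, the arm partly hid it, so its flatness there rests on about 190 depth points (slopes of 0.02, top at 0.089 m where 0.087 m was expected).

**Other objects:**
- **Flask ring and vials:** they are where they started, to within about 1.4 pixels.
- **Conical flask and spatula:** my automatic comparison disagreed for these. I put the flask's shift down to beaker pixels in the measuring window and the spatula's to changed shadows. Both looked in place in the final overview, and the tool never went near them.
- **Titration head:** I saw no contact, and no unexpected forces showed in the readings after each move.

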